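# Re-seat the breakfast tray

## Robot

A 7-joint arm with a two-finger parallel gripper is mounted at the origin on a cart in front of the work surface, level with it; the furniture and walls round the work are solid. World frame = base frame: x ahead of the robot, y to its left, z up, the work surface at z = 0. Lengths are in m, angles in rad, forces in N, time in s.
With the tool pointing down it reaches from about 0.425 to 1.025 m from the base axis. Payload 3.6 kg.
Tool frame: the origin (TCP) lies midway between the tips of the shut fingers; the grasp point (between the pads) lies 19 mm behind it (manip.tcp_to_grasp is the distance from the TCP to the grasp point, in m); z points along the fingers, y is the line along which they close (so a half turn about z gives the same grasp; the last joint's range is limited). The gripper opens to 85 mm and grips with 20 to 120 N. Pads are 22 mm wide; open, the fingers measure 114 mm over their backs; the gripper's body (76 mm by 85 mm) begins 54 mm behind the grasp point. The pads swing forward as they close: fully open they stand 13 mm farther back than shut.
Start: joints at [1.177, 0.591, 0.048, 1.609, -0.033, 0.943, -0.034], TCP at [0.214, -0.693, 0.231] pointing down, gripper open.
Joint ranges: [-2.69, 2.69], [-0.47, 2.24], [-1.27, 1.36], [0.19, 2.51], [-1.53, 4.68], [0.08, 2.07], [-3.09, 3.09]. Speed limits (rad/s): [2.57, 2.57, 3.14, 3.14, 3.14, 3.14, 3.14].

## Interface

Orientations are given as a unit quaternion [w, x, y, z].
In Python, from rig import telemetry, camera, order, manip gives the robot as it stands. The module is installed in compiled form; this text tells all that it offers.
- The arm moves only by the shell command python3 -m jog 'ROWS' [FORCE]. ROWS is a JSON object of lists of equal length, an entry for each row: "grip": the gripper's target within -1 to 1 (shut at 1, half-way at 0, fully open at -1); "offset": the shift along the tool's x, y, z scaled (see below), a list of three; "spin": the turn about the tool's z scaled (see below). A call has 1 to 5 rows; each row shifts and turns the commanded pose from where the row before left it, along the tool's axes as they then stand; what a row does not reach is not made up. The controller multiplies each number of a shift by 0.1 m and each number of a turn by pi/4 rad. A row lasts 1/12 s, in which the tool goes at most 41.7 mm and 7.16 degrees, less where a joint would pass 70% of its speed; a pose out of reach is approached as far as the arm can. A call with a number of a shift or a turn outside -1 to 1 is refused whole. A call with a gripper value outside its range is refused whole. The fingers move at their own pace and stop on an object; FORCE is the grip in N (left out, the last holds). Time passes only in rows, so rows that do not move let the fingers close. It gives the time, the measured TCP pose, the force, the opening and the grip force at its end, in the units of the state.
- telemetry.read_state(): the state, without advancing time (a new reading comes with each control period).
- camera(name): name is "side" or "top"; returns a dict with "img" (400x640x3 uint8, red, green, blue), "vfov" (degrees; the focal length in pixels is half the picture's height over the tangent of half this angle, whatever the lens; pixels are square), "cx", "cy" (the principal point, pixels), "R" (3x3) and "t" (3): a world point X has camera coordinates R X + t. Camera axes: x right, y down, z forward; pixel columns grow to the right and rows downward; lengths in m; the calibration is good to about 2 mm. A picture is of the moment at which its call begins. There is no depth.
- order.job_done(): hands the job in; it is judged then, once.
The state is a dict: "time": time; "q": joint angles; "dq": joint speeds; "tau": joint torques, N m; "tcp_pos": TCP position; "orientation": TCP orientation; "contact_force": force on the tool from outside, world axes, zero at the start; "moment": the same for the moment, N m; "finger_gap": finger opening in m; "finger_force": force on a finger pad.
Only numpy, scipy, OpenCV 4.12 (cv2) and the standard library are available. Lean on these libraries where they do the work, as an engineer would, in place of code of your own. Each camera call takes 0.05 s, during which the arm holds its last target. There are 200 camera calls.

## Task

On the breakfast tray the pepper mill, the salt shaker, the red-lidded coffee jar and the little white-capped supplement bottle have all been put back in the wrong wooden cups: the big two teeter on cups too small for them and the small two rattle in cups too wide. Swap them round so that each stands upright, right down on the floor of the cup turned to its own size, standing one on the empty cork trivet while its cup is being freed. Set each thing down rather than dropping it, and let none fall over.

Things in the scene. Friction and masses are not known exactly. Their poses are not given: they have to be found in the camera images.
- capsule_bottle_center (a point): small brown supplement bottle with a broad ribbed white cap: diameter 37 mm, height 68 mm, loose, upright; the point is on its axis half-way up (34 mm above its base); z up. The cap, 36 mm across, is its top 18 mm: grip it there or just below, so that the fingertips clear the lip of the cup
- salt_shaker_center (a point): clear glass salt shaker with a grey domed top: diameter 38 mm at the base, 44 mm at 30 mm up, about 40 mm at half height, height 90 mm, loose, upright; the point is on its axis half-way up (45 mm above its base); z up
- pepper_mill_center (a point): tall brown wooden pepper mill with a waist and a round head: base diameter 58 mm, height 170 mm, loose, upright; the point is on its axis half-way up (85 mm above its base); z up. Being tall it is best gripped high, at the joint under its head or on the head itself, 115 to 145 mm above its base, where it is 48 to 50 mm across
- coffee_jar_center (a point): straight, faintly eight-sided clear jar of brown coffee with a red lid: 67 mm across the flats, which stand square to the tray at the start, 71 mm across the corners, height 110 mm, loose, upright; the point is on its axis half-way up (55 mm above its base); z up. Grip it in its upper half, 70 to 95 mm above its base
- capsule_holder: light turned-wood cup for the supplement bottle, one of four such cups in one straight row, 103 mm apart, on the dark wooden tray (rim 22 mm high); fixed, told apart by size: outside diameter 65 mm at the lip, bore 45 mm, flaring over its top 5 mm to a mouth 51 mm wide; whole height 20 mm, bore floor 6 mm above its underside (14 mm deep). Origin: centre of its underside, which stands 10 mm above the worktop; z up
- salt_holder: light turned-wood cup for the salt shaker, one of four such cups in one straight row, 103 mm apart, on the dark wooden tray (rim 22 mm high); fixed, told apart by size: outside diameter 73 mm at the lip, bore 51 mm, flaring over its top 5 mm to a mouth 55 mm wide; whole height 20 mm, bore floor 6 mm above its underside (14 mm deep). Origin: centre of its underside, which stands 10 mm above the worktop; z up
- mill_holder: light turned-wood cup for the pepper mill, one of four such cups in one straight row, 103 mm apart, on the dark wooden tray (rim 22 mm high); fixed, told apart by size: outside diameter 86 mm at the lip, bore 64 mm, flaring over its top 5 mm to a mouth 70 mm wide; whole height 20 mm, bore floor 6 mm above its underside (14 mm deep). Origin: centre of its underside, which stands 10 mm above the worktop; z up
- coffee_holder: light turned-wood cup for the coffee jar, one of four such cups in one straight row, 103 mm apart, on the dark wooden tray (rim 22 mm high); fixed, told apart by size: outside diameter 98 mm at the lip, bore 76 mm, flaring over its top 5 mm to a mouth 82 mm wide; whole height 20 mm, bore floor 6 mm above its underside (14 mm deep). Origin: centre of its underside, which stands 10 mm above the worktop; z up
- trivet: round cork trivet, empty at the start, to the right of the tray: diameter 130 mm, 9 mm thick, fixed. Origin: centre of its underside, on the worktop; z up
Mind the look-alikes: they are no part of the job. Leave any green or orange look-alike of the part that bears salt_shaker_center alone.

How it is judged:
By the outcome, as a careful person would: the job done as asked, in the order asked, and still so for the second after the job is handed in, with the robot touching nothing.
It also fails if it takes over 144 s, if anything falls off the work surface, if the arm or the gripper's body presses on something with over 40 N, if the wrist force passes 120 N, or if a joint passes its speed limit or range.

## Working session

There is one attempt and no reset: what is moved stays moved. The work goes in short steps, Python scripts to look and compute and a shell command to move; the robot and the scene stay as the last step left them, time stands still between calls to the robot, and variables do not carry over. Pictures are saved under pics/ and viewed, at most 16 in all, crops included, and the job is handed in when it is done.

```bash
mkdir -p pics
python3 - <<'E'
from rig import telemetry,camera,manip
import cv2,numpy as np
print(manip.tcp_to_grasp); s=telemetry.read_state(); print(s)
for n in("top","side"):
    c=camera(n); cv2.imwrite(f"pics/{n}0.png",c["img"][:,:,::-1]); print(n,c["vfov"],c["cx"],c["cy"],c["R"],c["t"], -np.array(c["R"]).T@c["t"])
E
```

```text
0.0187
{'time': 0.0, 'q': array([ 1.1774693 ,  0.59212847,  0.04826601,  1.60986285, -0.03330773,
        0.94265408, -0.0336882 ]), 'dq': array([ 0.00013616,  0.00088603,  0.00024747, -0.00044902,  0.00071835,
        0.0009826 ,  0.00024948]), 'tau': array([-1.50840249e-03, -5.48680544e+01,  1.54698931e+00, -1.98121119e+01,
        9.57827404e-03,  8.64886155e-03, -1.58247559e-05]), 'tcp_pos': array([ 0.21391319, -0.69184852,  0.23011812]), 'orientation': array([-1.10285093e-03,  9.88774800e-01,  1.49409275e-01, -2.18727043e-04]), 'contact_force': array([-0.45801996,  0.08179209, -0.40380516]), 'moment': array([-0.01058857,  0.05563871, -0.00400207]), 'finger_force': 0.0, 'finger_gap': 0.08518902557410123}
top 42.6883177566007 312.84906385357027 207.82717755356651 [[-4.85705381e-03 -9.99987743e-01  9.61078208e-04]
 [-9.80950192e-01  4.57793734e-03 -1.94205465e-01]
 [ 1.94198685e-01 -1.88603625e-03 -9.80960404e-01]] [-0.01291202  0.45316568  1.26948903] [ 0.19793715 -0.01259213  1.33333814]
side 50.67815684845089 318.56488443883563 202.33101447178188 [[ 0.87910391 -0.47660726  0.00467315]
 [-0.23388275 -0.43989914 -0.86705686]
 [ 0.41530131  0.76114011 -0.49818727]] [-0.40242285  0.16845932  0.914327  ] [ 0.01345002 -0.81362349  0.60345047]
```

View pics/top0.png

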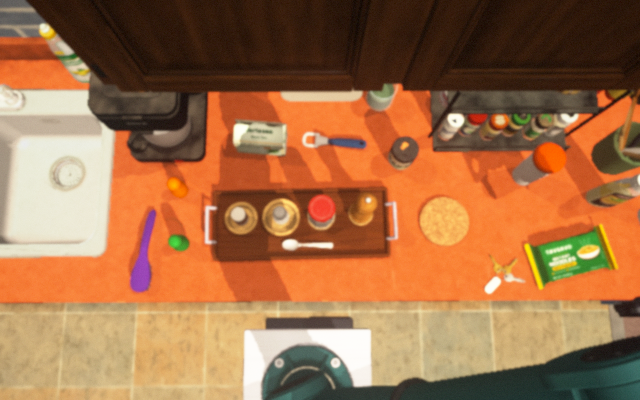

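View pics/side0.png

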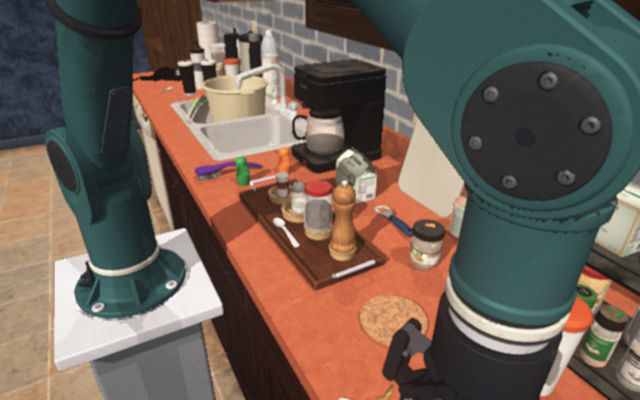

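```bash
cat > h.py <<'E'
import cv2,numpy as np
from rig import telemetry,camera
def K(c):
    f=200/np.tan(np.radians(c["vfov"]/2)); return f
def ray(c,u,v,z):
    R=np.array(c["R"]);o=-R.T@np.array(c["t"]);f=K(c)
    d=R.T@np.array([(u-c["cx"])/f,(v-c["cy"])/f,1]); return o+d*(z-o[2])/d[2]
def proj(c,X):
    p=np.array(c["R"])@np.array(X)+c["t"];f=K(c);return np.array([c["cx"]+f*p[0]/p[2],c["cy"]+f*p[1]/p[2]])
def save(c,name,x0,x1,y0,y1,k):
    cv2.imwrite(f"pics/{name}.png",cv2.resize(c["img"][y0:y1,x0:x1,::-1],None,fx=k,fy=k,interpolation=cv2.INTER_CUBIC))
E
python3 - <<'E'
from h import *
a=camera("top");b=camera("side")
A=cv2.resize(a["img"][175:275,190:490,::-1],(780,260),interpolation=cv2.INTER_CUBIC)
B=cv2.resize(b["img"][160:350,230:470,::-1],None,fx=1.7,fy=1.7,interpolation=cv2.INTER_CUBIC)
C=np.zeros((260+B.shape[0],780,3),np.uint8);C[:260]=A;C[260:,:B.shape[1]]=B
cv2.imwrite("pics/z1.png",C)
E
```

```text
(no output)
```

View pics/z1.png

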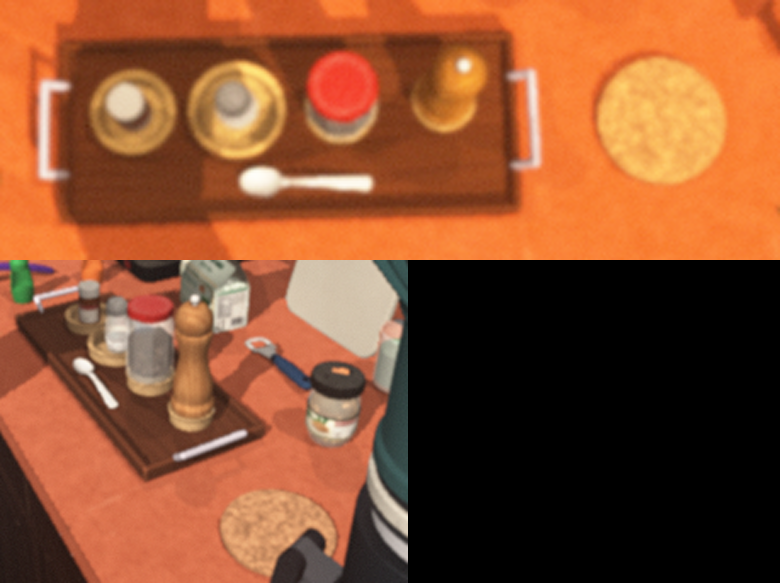

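Run:
```python
from h import *
c=camera("top");s=camera("side");I=c["img"];H=cv2.cvtColor(I,cv2.COLOR_RGB2HSV)
def blobs(m,roi,amin=30):
    x0,x1,y0,y1=roi;k=np.zeros(m.shape,np.uint8);k[y0:y1,x0:x1]=m[y0:y1,x0:x1]
    n,l,st,ce=cv2.connectedComponentsWithStats(k.astype(np.uint8))
    return [(st[i],ce[i].round(1)) for i in range(1,n) if st[i,4]>=amin]
def show(n,m,roi,z,a=30,cam=c):
    for st,ce in blobs(m,roi,a): print(n,st,ce,ray(cam,*ce,z).round(4),"bbox c",ray(cam,st[0]+st[2]/2-.5,st[1]+st[3]/2-.5,z).round(4))
h,sa,v=[H[...,i].astype(int) for i in range(3)]
for p in[(241,208),(241,230),(262,217),(281,232),(238,215),(279,213),(321,210),(445,221),(400,221),(225,240),(369,199),(362,222)]: print(p,H[p[1],p[0]])
show("wood",(h>12)&(sa>60)&(v>110),(215,400,188,245),.03,60)
show("red",((h<5)|(h>174))&(sa>170)&(v>150),(300,345,185,235),.14)
show("tray",(v<110),(200,400,180,270),.022,500)
show("trivet",(h>11)&(h<30)&(v>120),(412,475,190,250),.009,200)
```

```text
(241, 208) [ 15  79 210]
(241, 230) [ 16 158 206]
(262, 217) [ 15 168 150]
(281, 232) [ 17 156 225]
(238, 215) [ 18  55 233]
(279, 213) [ 16  57 196]
(321, 210) [  3 203 246]
(445, 221) [ 16 165 246]
(400, 221) [ 11 198 247]
(225, 240) [ 10 201 109]
(369, 199) [ 19  33 250]
(362, 222) [ 16 187 226]
wood [348 192  30  35 616] [363.4 209.9] [ 0.4499 -0.1462  0.03  ] bbox c [ 0.4523 -0.1439  0.03  ]
wood [ 262  198   39   39 1147] [280.6 216.7] [0.4329 0.0684 0.03  ] bbox c [0.4322 0.0674 0.03  ]
wood [224 201  34  34 762] [241.  217.9] [0.4303 0.1708 0.03  ] bbox c [0.4313 0.1721 0.03  ]
wood [307 215  28  16 172] [320.4 224.3] [ 0.4125 -0.0344  0.03  ] bbox c [ 0.4173 -0.0347  0.03  ]
red [308 195  27  27 537] [321.1 208.2] [ 0.4332 -0.0345  0.14  ] bbox c [ 0.4337 -0.0343  0.14  ]
tray [ 215  191   73   67 1306] [245.  213.6] [0.443  0.1618 0.022 ] bbox c [0.4155 0.1456 0.022 ]
trivet [ 412  190   63   60 2990] [444.6 220.4] [ 0.4248 -0.3609  0.009 ] bbox c [ 0.4273 -0.3568  0.009 ]
```

Run:
```python
from h import *
c=camera("top");s=camera("side")
def show(n,cam,cond,roi,z,a):
    H=cv2.cvtColor(cam["img"],cv2.COLOR_RGB2HSV);h,sa,v=[H[...,i].astype(int) for i in range(3)]
    m=cond(h,sa,v);x0,x1,y0,y1=roi;k=np.zeros(m.shape,np.uint8);k[y0:y1,x0:x1]=m[y0:y1,x0:x1]
    N,l,st,ce=cv2.connectedComponentsWithStats(k)
    for i in range(1,N):
        if st[i,4]>=a: print(n,st[i],ce[i].round(1),ray(cam,*ce[i],z).round(4),"bb",ray(cam,st[i,0]+st[i,2]/2-.5,st[i,1]+st[i,3]/2-.5,z).round(4))
lo=lambda h,s,v:(s<75)&(v>120)
show("cap",c,lo,(225,258,200,235),.084,20)
show("salt",c,lambda h,s,v:(s<75)&(v<205)&(v>100),(262,300,200,232),.10,20)
show("mill btn",c,lambda h,s,v:(s<90)&(v>180),(350,380,190,210),.198,3)
show("mill head",c,lambda h,s,v:(h>12)&(v>90),(350,380,185,207),.15,20)
show("lip4",c,lambda h,s,v:(h>13)&(v>120),(345,385,212,232),.03,20)
for n,X in {"cup1":(.4308,.1715,.03),"cup2":(.432,.068,.03),"cup3":(.4332,-.035,.03),"cup4":(.4344,-.138,.03),"triv":(.4265,-.3585,.009)}.items(): print(n,proj(s,X).round(1),proj(c,X).round(1))
C=[]
cv2.imwrite("pics/z2.png",np.hstack([cv2.resize(s["img"][165:265,255:365,::-1],None,fx=4,fy=4,interpolation=cv2.INTER_CUBIC),cv2.resize(c["img"][185:285,220:305,::-1],None,fx=4,fy=4,interpolation=cv2.INTER_CUBIC)]))
```

```text
cap [232 208  13  13 134] [237.9 213.9] [0.4307 0.1711 0.084 ] bb [0.4305 0.1709 0.084 ]
salt [274 207  13  14 132] [279.5 214. ] [0.4272 0.0669 0.1   ] bb [0.4283 0.0656 0.1   ]
mill btn [366 198   5   5  18] [367.9 199.7] [ 0.4409 -0.1397  0.198 ] bb [ 0.4402 -0.14    0.198 ]
mill head [355 193  23  14 243] [366.6 200.5] [ 0.4494 -0.142   0.15  ] bb [ 0.4517 -0.1407  0.15  ]
lip4 [349 212  24  14 234] [361.6 218.1] [ 0.4284 -0.141   0.03  ] bb [ 0.4273 -0.1382  0.03  ]
cup1 [281.8 190.5] [240.7 217.7]
cup2 [298.  206.6] [280.8 217.1]
cup3 [316.6 225. ] [320.6 216.4]
cup4 [338.2 246.3] [360.4 215.8]
triv [393.  315.7] [443.6 219.8]
```

View pics/z2.png

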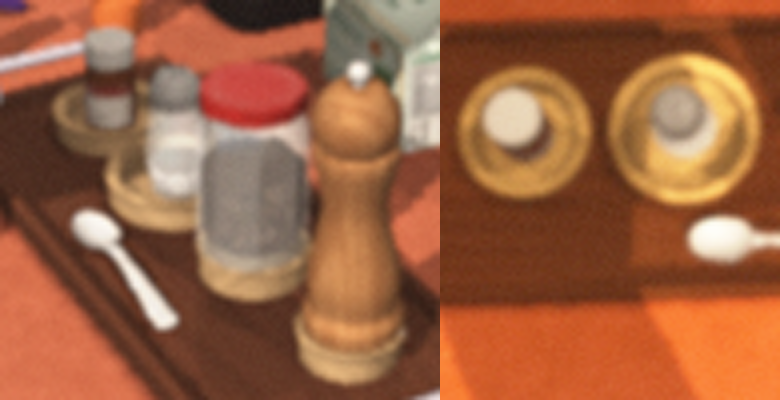

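```bash
python3 -m jog '{"grip":[-1,-1,-1,-1,-1],"offset":[[0,0,-0.1],[0,0,-0.1],[0,0,-0.1],[0,0,-0.1],[0,0,-0.1]],"spin":[-0.15,-0.15,-0.15,-0.15,-0.15]}' 30
python3 -m jog '{"grip":[-1,-1,-1,-1,-1],"offset":[[0,0,0],[0,0,0],[0,0,0],[0,0,0],[0,0,0]],"spin":[-0.15,-0.15,-0.15,-0.15,-0.117]}'
python3 -m jog '{"grip":[-1,-1],"offset":[[0,0,0],[0,0,0]],"spin":[0,0]}'
python3 -c "
from h import *
s=telemetry.read_state();print(s['tcp_pos'],s['orientation'],s['q'])"
```

```text
time: 0.82
tcp_pos: [0.214, -0.6926, 0.2818]
orientation: [-0.0, 0.902, 0.433, -0.0]
contact_force: [-0.3, 1.2, 0.3]
finger_gap: 0.0856
finger_force: 0.0
time: 1.23
tcp_pos: [0.2139, -0.6927, 0.2814]
orientation: [-0.0, 0.746, 0.666, -0.0]
contact_force: [-0.3, -0.2, 0.4]
finger_gap: 0.0855
finger_force: 0.0
time: 1.4
tcp_pos: [0.2138, -0.6927, 0.2812]
orientation: [-0.0, 0.749, 0.663, 0.0]
contact_force: [0.2, 0.2, 0.5]
finger_gap: 0.0851
finger_force: 0.0
[ 0.2137918  -0.69269827  0.28122687] [-4.39646576e-05  7.48769359e-01  6.62830626e-01  8.14725163e-05] [ 1.36621058  0.55714123 -0.24598885  1.55217396  0.14877184  1.05083881
  0.96029029]
```

```bash
python3 -m jog '{"grip":[-1,-1,-1,-1,-1],"offset":[[0,0,0],[0.2,0.3,0],[0.2,0.3,0],[0.2,0.3,0],[0.2,0.3,0]],"spin":[-0.154,0,0,0,0]}'
python3 -m jog '{"grip":[-1,-1,-1,-1,-1],"offset":[[0.2,0.3,0],[0.2,0.3,0],[0.2,0.3,0],[0.35,0.1,0],[0.35,0.1,0]],"spin":[0,0,0,0,0]}'
python3 -m jog '{"grip":[-1,-1,-1,-1,-1],"offset":[[0.35,0,0],[0.35,0,0],[0.35,0,0],[0.35,0,0],[0.35,0,0]],"spin":[0,0,0,0,0]}'
python3 -m jog '{"grip":[-1,-1,-1,-1,-1],"offset":[[0.35,0,0],[0.35,0,0],[0.35,0,0],[0.35,0,0],[0.35,0,0]],"spin":[0,0,0,0,0]}'
python3 -m jog '{"grip":[-1,-1,-1],"offset":[[0.35,0,0],[0.35,0,0],[0,0,0]],"spin":[0,0,0]}'
python3 -c "
from h import *
s=telemetry.read_state();print(s['tcp_pos'],s['orientation'],s['q'])"
```

```text
time: 1.82
tcp_pos: [0.335, -0.6116, 0.2814]
orientation: [0.0, 0.708, 0.707, -0.0]
contact_force: [-0.3, -0.2, -0.6]
finger_gap: 0.0853
finger_force: 0.0
time: 2.23
tcp_pos: [0.4458, -0.4808, 0.2812]
orientation: [0.0, 0.707, 0.707, 0.0]
contact_force: [1.4, 0.2, -0.2]
finger_gap: 0.0855
finger_force: 0.0
time: 2.65
tcp_pos: [0.4431, -0.3055, 0.2815]
orientation: [0.0, 0.707, 0.707, -0.0]
contact_force: [0.5, 0.1, 0.2]
finger_gap: 0.0853
finger_force: 0.0
time: 3.07
tcp_pos: [0.4427, -0.1306, 0.2817]
orientation: [0.0, 0.707, 0.707, 0.0]
contact_force: [0.4, 0.1, -0.4]
finger_gap: 0.0852
finger_force: 0.0
time: 3.32
tcp_pos: [0.4429, -0.0547, 0.2821]
orientation: [-0.0, 0.703, 0.711, 0.002]
contact_force: [-0.7, -0.9, -0.7]
finger_gap: 0.0856
finger_force: 0.0
[ 0.44290705 -0.05472766  0.28209797] [-3.32083931e-04  7.03283124e-01  7.10907969e-01  1.61165203e-03] [ 0.46587449  0.19893668 -0.51045122  2.13966499  0.12756309  0.82996807
 -0.1115123 ]
```

```bash
python3 -m jog '{"grip":[-1,-1,-1,-1,-1],"offset":[[0.3,-0.04,0],[0.3,-0.04,0],[0.3,-0.04,0],[0.3,-0.03,0],[0,0,0]],"spin":[0,0,0,0,0]}'
python3 - <<'E'
from h import *
s=telemetry.read_state();print(s['tcp_pos'],s['orientation'],s['q'])
c=camera("side");t=camera("top");save(c,"s3",230,430,60,260,3)
E
```

```text
time: 3.73
tcp_pos: [0.4272, 0.0639, 0.2822]
orientation: [-0.0, 0.704, 0.71, 0.002]
contact_force: [-0.2, 0.2, 0.1]
finger_gap: 0.0853
finger_force: 0.0
[0.42719983 0.06389768 0.28219038] [-3.39988570e-04  7.03869056e-01  7.10327161e-01  1.88676394e-03] [ 0.26581313  0.1850465  -0.58890074  2.16409344  0.13643773  0.82467691
 -0.39864193]
```

View pics/s3.png

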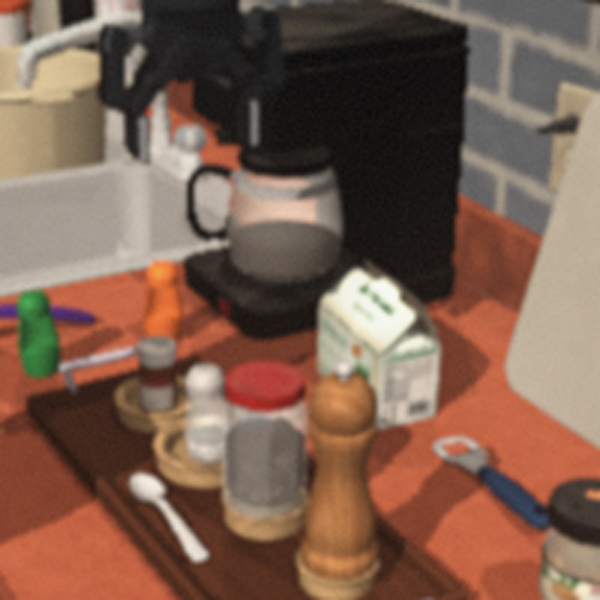

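```bash
python3 -c "
from h import *
c=camera('side');print(proj(c,(.428,.066,.1)),proj(c,(.4306,.171,.075)),proj(c,(.4402,-.14,.198)),proj(c,(.4335,-.0343,.14)))"
python3 -m jog '{"grip":[-1,-1,-1,-1,-1],"offset":[[0.02,0.01,0.4],[0,0,0.4],[0,0,0.4],[0,0,0.4],[0,0,0.4]],"spin":[0,0,0,0,0]}'
python3 -m jog '{"grip":[-1,-1,-1,-1],"offset":[[0,0,0.2],[0,0,0.16],[0,0,0],[0,0,0]],"spin":[0,0,0,0]}'
```

```text
[296.4687151  184.01332343] [281.15997403 176.51027762] [343.28718544 181.21780833] [316.73358148 185.73788557]
time: 4.3
tcp_pos: [0.4291, 0.0577, 0.0797]
orientation: [0.0, 0.708, 0.706, 0.0]
contact_force: [1.3, -0.9, -0.2]
finger_gap: 0.0857
finger_force: 0.0
time: 4.63
tcp_pos: [0.4284, 0.0585, 0.0447]
orientation: [0.0, 0.707, 0.707, -0.001]
contact_force: [0.5, 0.3, 0.5]
finger_gap: 0.0855
finger_force: 0.0
```

```bash
python3 -m jog '{"grip":[-1,-1,0.2,1,1],"offset":[[0.065,0,0],[0,0,0],[0,0,0],[0,0,0],[0,0,0]],"spin":[0,0,0,0,0]}' 30
python3 -m jog '{"grip":[1,1,1,1,1],"offset":[[0,0,0],[0,0,0],[0,0,0],[0,0,0],[0,0,0]],"spin":[0,0,0,0,0]}'
python3 - <<'E'
from h import *
c=camera("side");t=camera("top")
A=cv2.resize(c["img"][120:260,230:390,::-1],None,fx=3.5,fy=3.5,interpolation=cv2.INTER_CUBIC)
cv2.imwrite("pics/s4.png",A)
E
```

```text
time: 5.05
tcp_pos: [0.4289, 0.0662, 0.046]
orientation: [0.0, 0.706, 0.708, 0.001]
contact_force: [1.4, -1.1, 0.5]
finger_gap: 0.0517
finger_force: 1.8
time: 5.47
tcp_pos: [0.4293, 0.0662, 0.0461]
orientation: [0.001, 0.706, 0.708, 0.001]
contact_force: [-0.5, -0.1, 9.2]
finger_gap: 0.0387
finger_force: 29.3
```

View pics/s4.png

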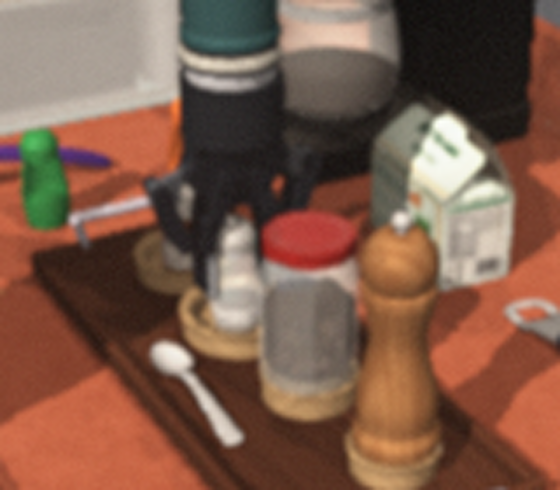

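```bash
python3 -m jog '{"grip":[1,1,1,1,1],"offset":[[0,0,-0.1],[0,0,-0.3],[0,0,-0.4],[0,0,-0.4],[0,0,-0.4]],"spin":[0,0,0,0,0]}' 40
python3 -m jog '{"grip":[1,1,1,1,1],"offset":[[0,0,-0.4],[0,0,-0.4],[0,0,-0.3],[-0.1,0.05,0],[-0.2,0.05,0]],"spin":[0,0,0,0,0]}'
python3 -m jog '{"grip":[1,1,1,1,1],"offset":[[-0.3,0.05,0],[-0.3,0,0],[-0.3,0,0],[-0.3,0,0],[-0.3,0,0]],"spin":[0,0,0,0,0]}'
python3 -m jog '{"grip":[1,1,1,1,1],"offset":[[-0.3,0,0],[-0.3,0,0],[-0.3,0,0],[-0.3,0,0],[-0.3,0,0]],"spin":[0,0,0,0,0]}'
python3 -m jog '{"grip":[1,1,1,1,1],"offset":[[-0.3,0,0],[-0.3,0,0],[-0.3,0,0],[-0.2,0,0],[0,0,0]],"spin":[0,0,0,0,0]}'
```

```text
time: 5.98
tcp_pos: [0.4271, 0.066, 0.2066]
orientation: [-0.001, 0.706, 0.708, -0.001]
contact_force: [1.7, -0.5, -1.5]
finger_gap: 0.0383
finger_force: 40.2
time: 6.4
tcp_pos: [0.4394, 0.0381, 0.3174]
orientation: [0.002, 0.705, 0.709, 0.002]
contact_force: [-0.3, 0.3, -1.9]
finger_gap: 0.0385
finger_force: 40.2
time: 6.82
tcp_pos: [0.4424, -0.1154, 0.3141]
orientation: [-0.001, 0.706, 0.708, -0.001]
contact_force: [0.9, 0.2, -1.2]
finger_gap: 0.0384
finger_force: 40.2
time: 7.23
tcp_pos: [0.4426, -0.2651, 0.314]
orientation: [-0.001, 0.706, 0.708, -0.001]
contact_force: [0.0, 0.8, -0.4]
finger_gap: 0.0385
finger_force: 40.2
time: 7.65
tcp_pos: [0.4418, -0.3797, 0.3134]
orientation: [-0.0, 0.709, 0.705, -0.001]
contact_force: [-0.3, -0.9, -0.8]
finger_gap: 0.0385
finger_force: 40.2
```

```bash
python3 -m jog '{"grip":[1,1,1,1,1],"offset":[[0.15,-0.1,0.2],[0,0,0.4],[0,0,0.4],[0,0,0.4],[0,0,0.4]],"spin":[0,0,0,0,0]}'
python3 -m jog '{"grip":[1,1,1,1,1],"offset":[[0,0,0.35],[0,0,0.3],[0,0,0.1],[0,0,0],[0,0,0]],"spin":[0,0,0,0,0]}'
```

```text
time: 8.07
tcp_pos: [0.4332, -0.3577, 0.1332]
orientation: [-0.001, 0.706, 0.708, -0.0]
contact_force: [0.6, -0.6, -0.8]
finger_gap: 0.0387
finger_force: 40.2
time: 8.48
tcp_pos: [0.4344, -0.3583, 0.0604]
orientation: [-0.0, 0.706, 0.708, -0.0]
contact_force: [1.0, 1.1, -0.4]
finger_gap: 0.0383
finger_force: 40.2
```

```bash
python3 -m jog '{"grip":[1,1,1,1,1],"offset":[[0,0,0.08],[0,0,0.06],[0,0,0.03],[0,0,0],[0,0,0]],"spin":[0,0,0,0,0]}'
python3 -m jog '{"grip":[1,1,1],"offset":[[0,0,0.02],[0,0,0.01],[0,0,0]],"spin":[0,0,0]}'
python3 -m jog '{"grip":[1,1],"offset":[[0,0,0.015],[0,0,0]],"spin":[0,0]}'
```

```text
time: 8.9
tcp_pos: [0.4345, -0.3589, 0.0437]
orientation: [0.0, 0.706, 0.708, -0.0]
contact_force: [-0.2, -0.2, 0.3]
finger_gap: 0.0387
finger_force: 40.2
time: 9.15
tcp_pos: [0.4343, -0.3587, 0.0403]
orientation: [-0.0, 0.706, 0.708, -0.0]
contact_force: [0.3, -0.3, -1.9]
finger_gap: 0.039
finger_force: 40.2
time: 9.32
tcp_pos: [0.4345, -0.359, 0.0394]
orientation: [0.0, 0.706, 0.708, -0.0]
contact_force: [-0.6, 0.8, 3.2]
finger_gap: 0.0383
finger_force: 41.0
```

```bash
python3 -m jog '{"grip":[0.6,0,-0.5,-1,-1],"offset":[[0,0,0],[0,0,0],[0,0,0],[0,0,0],[0,0,0]],"spin":[0,0,0,0,0]}'
python3 -m jog '{"grip":[-1,-1,-1,-1,-1],"offset":[[0,0,0],[0,0,0],[0,0,-0.1],[0,0,-0.3],[0,0,-0.4]],"spin":[0,0,0,0,0]}' 
python3 -m jog '{"grip":[-1,-1,-1,-1,-1],"offset":[[0,0,-0.4],[0,0,-0.4],[0,0,-0.4],[0,0,-0.4],[0.1,0,0]],"spin":[0,0,0,0,0]}' 
python3 -m jog '{"grip":[-1,-1,-1,-1,-1],"offset":[[0.3,0,0],[0.3,0,0],[0.3,0,0],[0.3,0,0],[0.3,0,0]],"spin":[0,0,0,0,0]}' 
python3 -m jog '{"grip":[-1,-1,-1,-1,-1],"offset":[[0.3,0,0],[0.3,0,0],[0.3,0,0],[0.3,0,0],[0.3,0,0]],"spin":[0,0,0,0,0]}' 
python3 -m jog '{"grip":[-1,-1],"offset":[[0,0,0],[0,0,0]],"spin":[0,0]}'
```

```text
time: 9.73
tcp_pos: [0.4344, -0.3586, 0.0386]
orientation: [-0.0, 0.706, 0.708, 0.0]
contact_force: [-0.2, 0.1, 0.8]
finger_gap: 0.0771
finger_force: 0.0
time: 10.15
tcp_pos: [0.4325, -0.3572, 0.1177]
orientation: [-0.003, 0.706, 0.708, -0.0]
contact_force: [0.1, -0.3, -1.1]
finger_gap: 0.0854
finger_force: 0.0
time: 10.57
tcp_pos: [0.4386, -0.3531, 0.2879]
orientation: [0.009, 0.707, 0.707, 0.001]
contact_force: [1.5, -0.4, -0.1]
finger_gap: 0.0855
finger_force: 0.0
time: 10.98
tcp_pos: [0.4334, -0.1971, 0.2792]
orientation: [0.0, 0.706, 0.708, -0.0]
contact_force: [1.0, -0.3, 0.1]
finger_gap: 0.0856
finger_force: 0.0
time: 11.4
tcp_pos: [0.4331, -0.0472, 0.2792]
orientation: [0.0, 0.706, 0.708, -0.0]
contact_force: [1.1, -0.2, -0.2]
finger_gap: 0.0854
finger_force: 0.0
time: 11.57
tcp_pos: [0.4334, -0.0469, 0.2793]
orientation: [0.0, 0.705, 0.71, 0.0]
contact_force: [-0.6, -0.6, 0.5]
finger_gap: 0.0855
finger_force: 0.0
```

Run:
```python
from h import *
c=camera("top");s=camera("side")
A=cv2.resize(c["img"][170:270,210:480,::-1],(780,289),interpolation=cv2.INTER_CUBIC)
B=cv2.resize(s["img"][150:350,270:450,::-1],None,fx=1.5,fy=1.5,interpolation=cv2.INTER_CUBIC)
C=np.zeros((589,780,3),np.uint8);C[:289]=A;C[289:,:B.shape[1]]=B
cv2.imwrite("pics/z5.png",C)
print(proj(c,(.4345,-.359,.094)),proj(s,(.4345,-.359,.094)))
```

```text
[452.34793156 210.68314467] [400.93726962 280.43380909]
```

View pics/z5.png

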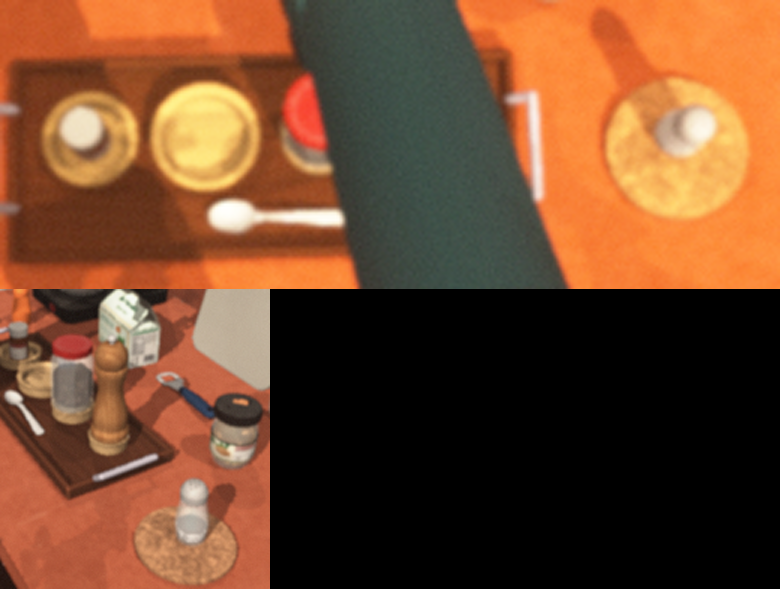

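Run:
```python
from h import *
c=camera("top");s=camera("side")
H=cv2.cvtColor(c["img"],cv2.COLOR_RGB2HSV)
m=((H[...,1]<110)&(H[...,2]>120)).astype(np.uint8);m[:,:432]=0;m[:,470:]=0;m[:195]=0;m[245:]=0
for p in np.argwhere(m)[:, ::-1][:0]:print(p)
print(m[200:232,434:466])
H=cv2.cvtColor(s["img"],cv2.COLOR_RGB2HSV)
print(H[275:325,399,1])
```

```text
[[0 0 0 ... 0 0 0]
 [0 0 0 ... 0 0 0]
 [0 0 0 ... 0 0 0]
 ...
 [0 0 0 ... 0 0 0]
 [0 0 0 ... 0 0 0]
 [0 0 0 ... 0 0 0]]
[150  98  44  33  35  34  33  31  29  25  23  22  24  29  32  33  36  38
  37  43  45  41  36  35  33  26  24  23  21  24  24  25  25  23  25  26
  32  31  30  28  27  30  31  38  53  79 107 130 136 134]
```

```bash
python3 -m jog '{"grip":[-1,-1,-1,-1,-1],"offset":[[0.12,0,0],[0,0,0.3],[0,0,0.4],[0,0,0.4],[0,0,0.3]],"spin":[0,0,0,0,0]}' 30
python3 -m jog '{"grip":[-1,-1,-1,-1],"offset":[[0,0,0.2],[0,0,0.1],[0,0,0],[0,0,0]],"spin":[0,0,0,0]}'
```

```text
time: 12.18
tcp_pos: [0.4329, -0.0382, 0.1366]
orientation: [-0.001, 0.707, 0.707, -0.001]
contact_force: [0.2, -0.3, 0.0]
finger_gap: 0.0858
finger_force: 0.0
time: 12.52
tcp_pos: [0.4336, -0.0375, 0.1084]
orientation: [-0.0, 0.707, 0.707, -0.001]
contact_force: [0.5, -0.4, 0.1]
finger_gap: 0.0853
finger_force: 0.0
```

```bash
python3 -m jog '{"grip":[-1,-1,-1,0.5,1],"offset":[[0.03,0,0.15],[0,0,0.12],[0,0,0],[0,0,0],[0,0,0]],"spin":[0,0,0,0,0]}'
python3 -m jog '{"grip":[1,1,1,1,1],"offset":[[0,0,0],[0,0,0],[0,0,0],[0,0,0],[0,0,0]],"spin":[0,0,0,0,0]}' 45
python3 - <<'E'
from h import *
c=camera("top");s=camera("side")
st=telemetry.read_state();print(st['tcp_pos'])
H=cv2.cvtColor(c["img"],cv2.COLOR_RGB2HSV)
A=cv2.resize(c["img"][170:270,210:370,::-1],None,fx=3,fy=3,interpolation=cv2.INTER_CUBIC)
B=cv2.resize(s["img"][130:270,250:370,::-1],None,fx=2.5,fy=2.5,interpolation=cv2.INTER_CUBIC)
C=np.zeros((350,780,3),np.uint8);C[:300,:480]=A;C[:,480:]=B
cv2.imwrite("pics/z6.png",C)
E
```

```text
time: 12.93
tcp_pos: [0.4353, -0.0339, 0.083]
orientation: [0.001, 0.707, 0.708, 0.001]
contact_force: [-1.6, -0.9, 7.1]
finger_gap: 0.0658
finger_force: 28.4
time: 13.35
tcp_pos: [0.4353, -0.0339, 0.0832]
orientation: [0.001, 0.707, 0.708, 0.001]
contact_force: [1.2, 0.2, 7.0]
finger_gap: 0.0657
finger_force: 46.4
[ 0.4352548  -0.03389641  0.08319065]
```

View pics/z6.png

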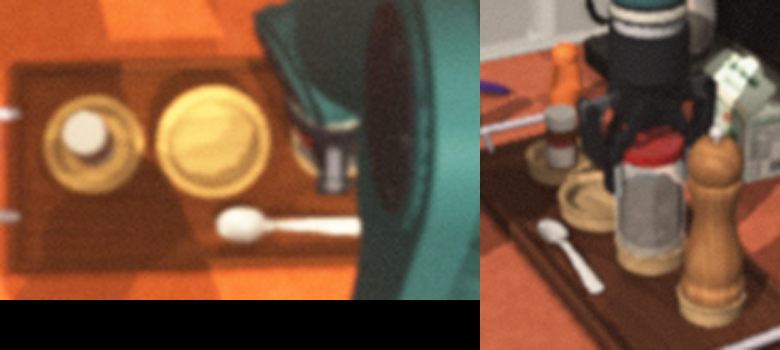

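```bash
python3 -m jog '{"grip":[1,1,1,1,1],"offset":[[0,0,-0.05],[0,0,-0.1],[0,0,-0.15],[0,0,-0.1],[0,0,0]],"spin":[0,0,0,0,0]}'
python3 -m jog '{"grip":[1,1,1,1,1],"offset":[[0.15,0,0],[0.25,0,0],[0.25,0,0],[0.25,0,0],[0.12,0,0]],"spin":[0,0,0,0,0]}'
python3 -m jog '{"grip":[1,1,1],"offset":[[0,0,0],[0,0,0],[0,0,0]],"spin":[0,0,0]}'
python3 -c "
from h import *
s=telemetry.read_state();print(s['tcp_pos'],s['orientation'])"
```

```text
time: 13.87
tcp_pos: [0.4341, -0.0339, 0.1235]
orientation: [0.001, 0.707, 0.708, 0.001]
contact_force: [0.9, 0.3, -4.0]
finger_gap: 0.0657
finger_force: 48.1
time: 14.28
tcp_pos: [0.4332, 0.0716, 0.1217]
orientation: [-0.001, 0.705, 0.709, 0.001]
contact_force: [1.0, 0.1, -4.0]
finger_gap: 0.0656
finger_force: 48.0
time: 14.53
tcp_pos: [0.4326, 0.067, 0.1214]
orientation: [-0.0, 0.707, 0.708, -0.001]
contact_force: [-0.6, 0.4, -4.4]
finger_gap: 0.0657
finger_force: 48.0
[0.43260607 0.06699934 0.1213995 ] [-1.58969183e-04  7.06705462e-01  7.07506958e-01 -1.12644764e-03]
```

```bash
python3 -m jog '{"grip":[1,1,1,1,1],"offset":[[0.014,0.008,0.1],[0,0,0.15],[0,0,0.08],[0,0,0],[0,0,0]],"spin":[0,0,0,0,0]}'
python3 - <<'E'
from h import *
s=camera("side");st=telemetry.read_state();print(st['tcp_pos'])
cv2.imwrite("pics/z7.png",cv2.resize(s["img"][130:240,250:360,::-1],None,fx=5,fy=5,interpolation=cv2.INTER_CUBIC))
E
```

```text
time: 14.95
tcp_pos: [0.4336, 0.069, 0.0881]
orientation: [-0.0, 0.707, 0.708, -0.001]
contact_force: [-0.3, 0.4, -3.6]
finger_gap: 0.0658
finger_force: 48.1
[0.43409407 0.06933887 0.08854368]
```

View pics/z7.png

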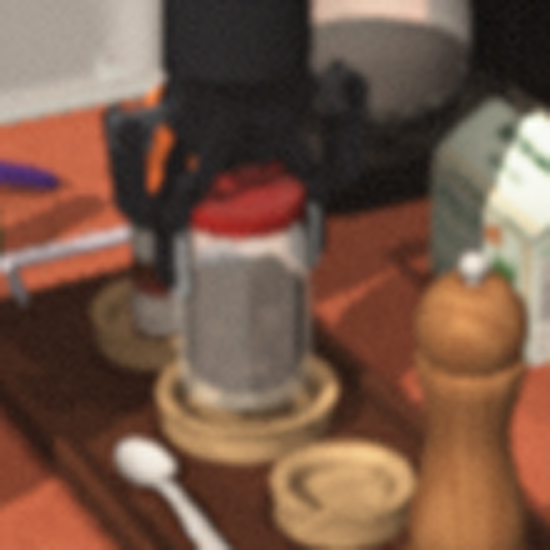

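```bash
python3 -m jog '{"grip":[1,1,1,1,1],"offset":[[0,0,0.05],[0,0,0.05],[0,0,0.04],[0,0,0],[0,0,0]],"spin":[0,0,0,0,0]}'
python3 -m jog '{"grip":[1,1,1],"offset":[[0,0,0.025],[0,0,0.01],[0,0,0]],"spin":[0,0,0]}'
```

```text
time: 15.42
tcp_pos: [0.4341, 0.0697, 0.0746]
orientation: [-0.0, 0.706, 0.708, -0.0]
contact_force: [0.3, 0.0, -3.6]
finger_gap: 0.0657
finger_force: 48.2
time: 15.67
tcp_pos: [0.4342, 0.0697, 0.0712]
orientation: [-0.0, 0.706, 0.708, -0.0]
contact_force: [-0.1, -0.2, -4.1]
finger_gap: 0.0657
finger_force: 48.2
```

```bash
python3 -m jog '{"grip":[1,1],"offset":[[0,0,0.015],[0,0,0]],"spin":[0,0]}'
python3 -m jog '{"grip":[1,1],"offset":[[0,0,0.01],[0,0,0]],"spin":[0,0]}'
python3 -m jog '{"grip":[1,1],"offset":[[0,0,0.01],[0,0,0]],"spin":[0,0]}'
```

```text
time: 15.83
tcp_pos: [0.4342, 0.0697, 0.0697]
orientation: [-0.0, 0.706, 0.708, -0.0]
contact_force: [0.4, 0.8, -4.1]
finger_gap: 0.0656
finger_force: 48.2
time: 16.0
tcp_pos: [0.4344, 0.0697, 0.0692]
orientation: [0.0, 0.706, 0.708, -0.0]
contact_force: [-0.8, -0.2, 2.1]
finger_gap: 0.066
finger_force: 48.8
time: 16.17
tcp_pos: [0.4344, 0.0696, 0.0691]
orientation: [0.001, 0.706, 0.708, -0.0]
contact_force: [-3.1, -1.0, 16.5]
finger_gap: 0.0654
finger_force: 50.5
```

```bash
python3 -m jog '{"grip":[0.4,0,-0.5,-1,-1],"offset":[[0,0,-0.01],[0,0,0],[0,0,0],[0,0,0],[0,0,0]],"spin":[0,0,0,0,0]}'
python3 -m jog '{"grip":[-1,-1,-1,-1,-1],"offset":[[0,0,0],[0,0,-0.1],[0,0,-0.2],[0,0,-0.4],[0,0,-0.4]],"spin":[0,0,0,0,0]}'
python3 -m jog '{"grip":[-1,-1,-1,-1,-1],"offset":[[0,0,-0.4],[0,0,-0.4],[0,0,-0.3],[-0.2,0.02,0],[-0.3,0,0]],"spin":[0,0,0,0,0]}'
python3 -m jog '{"grip":[-1,-1,-1,-1,-1],"offset":[[-0.3,0,0],[-0.3,0,0],[-0.3,0,0],[-0.3,0,0],[-0.3,0,0]],"spin":[0,0,0,0,0]}'
python3 -m jog '{"grip":[-1,-1,-1,-1,-1],"offset":[[-0.3,0,0],[-0.3,0,0],[-0.3,0,0],[-0.3,0,0],[-0.3,0,0]],"spin":[0,0,0,0,0]}'
python3 -m jog '{"grip":[-1,-1,-1,-1,-1],"offset":[[-0.3,0,0],[-0.3,0,0],[-0.2,0,0],[0,0,0],[0,0,0]],"spin":[0,0,0,0,0]}'
```

```text
time: 16.58
tcp_pos: [0.4346, 0.0698, 0.0687]
orientation: [0.0, 0.706, 0.708, 0.0]
contact_force: [1.4, 0.1, 0.4]
finger_gap: 0.0851
finger_force: 0.0
time: 17.0
tcp_pos: [0.4328, 0.0695, 0.1789]
orientation: [-0.002, 0.706, 0.708, -0.002]
contact_force: [1.1, -0.7, 0.6]
finger_gap: 0.0852
finger_force: 0.0
time: 17.42
tcp_pos: [0.4386, 0.0221, 0.2916]
orientation: [0.002, 0.704, 0.71, 0.003]
contact_force: [1.0, -1.8, -0.1]
finger_gap: 0.0851
finger_force: 0.0
time: 17.83
tcp_pos: [0.4361, -0.1318, 0.2886]
orientation: [-0.0, 0.706, 0.708, -0.0]
contact_force: [0.8, -0.3, -0.7]
finger_gap: 0.0858
finger_force: 0.0
time: 18.25
tcp_pos: [0.4365, -0.2817, 0.2885]
orientation: [-0.0, 0.706, 0.708, -0.0]
contact_force: [0.2, -0.5, 0.9]
finger_gap: 0.0853
finger_force: 0.0
time: 18.67
tcp_pos: [0.4365, -0.3613, 0.2881]
orientation: [-0.001, 0.707, 0.707, -0.0]
contact_force: [-0.1, 1.1, 0.0]
finger_gap: 0.0855
finger_force: 0.0
```

```bash
python3 -m jog '{"grip":[-1,-1,-1,-1,-1],"offset":[[0.02,-0.03,0.1],[0,0,0.4],[0,0,0.4],[0,0,0.4],[0,0,0.4]],"spin":[0,0,0,0,0]}' 30
python3 -m jog '{"grip":[-1,-1,-1,-1],"offset":[[0,0,0.3],[0,0,0.2],[0,0,0],[0,0,0]],"spin":[0,0,0,0]}'
```

```text
time: 19.08
tcp_pos: [0.4341, -0.3559, 0.1173]
orientation: [-0.0, 0.705, 0.709, 0.001]
contact_force: [0.5, -0.5, -0.3]
finger_gap: 0.0855
finger_force: 0.0
time: 19.42
tcp_pos: [0.4336, -0.3559, 0.0679]
orientation: [-0.002, 0.705, 0.709, 0.0]
contact_force: [0.6, 0.1, 0.1]
finger_gap: 0.0855
finger_force: 0.0
```

Run:
```python
from h import *
s=camera("side");st=telemetry.read_state();print(st['tcp_pos'])
c=camera("top")
A=cv2.resize(s["img"][200:350,340:460,::-1],None,fx=3,fy=3,interpolation=cv2.INTER_CUBIC)
B=cv2.resize(c["img"][170:270,210:370,::-1],None,fx=2.6,fy=2.6,interpolation=cv2.INTER_CUBIC)
C=np.zeros((450,780,3),np.uint8);C[:,:360]=A;C[:260,360:776]=B
cv2.imwrite("pics/z8.png",C)
```

```text
[ 0.4346737  -0.35697389  0.06923464]
```

View pics/z8.png

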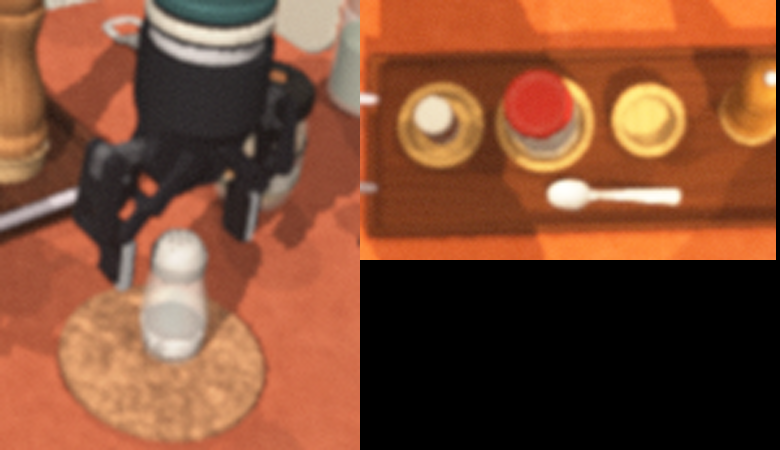

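```bash
python3 -m jog '{"grip":[-1,-1,-1,-1,-0.5],"offset":[[-0.015,-0.03,0.1],[0,0,0.12],[0,0,0.08],[0,0,0],[0,0,0]],"spin":[0,0,0,0,0]}'
python3 -m jog '{"grip":[0,0.3,0.6,1,1],"offset":[[0,0,0],[0,0,0],[0,0,0],[0,0,0],[0,0,0]],"spin":[0,0,0,0,0]}'
python3 -m jog '{"grip":[1,1,1],"offset":[[0,0,0],[0,0,0],[0,0,0]],"spin":[0,0,0]}' 40
python3 - <<'E'
from h import *
c=camera("top");st=telemetry.read_state();print(st['tcp_pos'])
H=cv2.cvtColor(c["img"],cv2.COLOR_RGB2HSV)
m=((H[...,0]>13)&(H[...,1]>60)&(H[...,2]>120)).astype(np.uint8)
for x0,x1 in((302,340),(342,385)):
    k=np.zeros_like(m);k[195:240,x0:x1]=m[195:240,x0:x1];n,l,s_,ce=cv2.connectedComponentsWithStats(k);i=1+s_[1:,4].argmax();b=s_[i];print(b,ray(c,b[0]+b[2]/2-.5,b[1]+b[3]/2-.5,.03),ray(c,*ce[i],.03))
E
```

```text
time: 19.93
tcp_pos: [0.4307, -0.3595, 0.0381]
orientation: [-0.001, 0.706, 0.708, -0.0]
contact_force: [0.2, 0.1, 0.1]
finger_gap: 0.0757
finger_force: 0.0
time: 20.35
tcp_pos: [0.432, -0.3602, 0.0395]
orientation: [0.001, 0.706, 0.708, 0.0]
contact_force: [0.3, -0.6, 3.7]
finger_gap: 0.0388
finger_force: 30.1
time: 20.6
tcp_pos: [0.432, -0.3603, 0.0395]
orientation: [0.001, 0.706, 0.708, 0.0]
contact_force: [0.6, 0.3, 6.2]
finger_gap: 0.0379
finger_force: 39.4
[ 0.43199871 -0.36029422  0.03955702]
[306 202  29  29 666] [ 0.43430989 -0.0334984   0.03      ] [ 0.43518097 -0.03469808  0.03      ]
[348 195  29  31 494] [ 0.44961558 -0.14256771  0.03      ] [ 0.44709061 -0.14858282  0.03      ]
```

```bash
python3 -m jog '{"grip":[1,1,1,1,1],"offset":[[0,0,-0.1],[0,0,-0.3],[0,0,-0.4],[0,0,-0.4],[0,0,-0.4]],"spin":[0,0,0,0,0]}'
python3 -m jog '{"grip":[1,1,1,1,1],"offset":[[0,0,-0.4],[0,0,-0.4],[0,0,-0.3],[0.1,0.02,0],[0.2,0,0]],"spin":[0,0,0,0,0]}'
python3 -m jog '{"grip":[1,1,1,1,1],"offset":[[0.3,0,0],[0.3,0,0],[0.3,0,0],[0.3,0,0],[0.3,0,0]],"spin":[0,0,0,0,0]}'
python3 -m jog '{"grip":[1,1,1,1,1],"offset":[[0.3,0,0],[0.3,0,0],[0.3,0,0],[0.3,0,0],[0.2,0,0]],"spin":[0,0,0,0,0]}'
python3 -m jog '{"grip":[1,1,1],"offset":[[0,0,0],[0,0,0],[0,0,0]],"spin":[0,0,0]}'
```

```text
time: 21.07
tcp_pos: [0.43, -0.359, 0.2003]
orientation: [-0.001, 0.706, 0.708, -0.0]
contact_force: [1.2, -1.0, -1.3]
finger_gap: 0.0385
finger_force: 40.2
time: 21.48
tcp_pos: [0.4335, -0.3323, 0.3112]
orientation: [0.003, 0.708, 0.706, -0.0]
contact_force: [1.2, -0.7, -2.0]
finger_gap: 0.0384
finger_force: 40.2
time: 21.9
tcp_pos: [0.4311, -0.1777, 0.3079]
orientation: [-0.001, 0.706, 0.708, -0.001]
contact_force: [0.7, -0.4, -0.7]
finger_gap: 0.0382
finger_force: 40.2
time: 22.32
tcp_pos: [0.4306, -0.0365, 0.3082]
orientation: [-0.001, 0.705, 0.709, -0.001]
contact_force: [0.3, -0.5, -1.7]
finger_gap: 0.038
finger_force: 40.2
time: 22.57
tcp_pos: [0.4316, -0.0405, 0.3082]
orientation: [-0.0, 0.706, 0.708, -0.001]
contact_force: [0.3, -0.3, -0.7]
finger_gap: 0.0383
finger_force: 40.2
```

```bash
python3 -m jog '{"grip":[1,1,1,1,1],"offset":[[0.05,0.03,0.1],[0,0,0.35],[0,0,0.4],[0,0,0.4],[0,0,0.4]],"spin":[0,0,0,0,0]}'
python3 -m jog '{"grip":[1,1,1,1,1],"offset":[[0,0,0.3],[0,0,0.2],[0,0,0.1],[0,0,0],[0,0,0]],"spin":[0,0,0,0,0]}'
python3 -m jog '{"grip":[1,1],"offset":[[0,0,0],[0,0,0]],"spin":[0,0]}'
```

```text
time: 22.98
tcp_pos: [0.4355, -0.0367, 0.1423]
orientation: [0.0, 0.708, 0.707, 0.0]
contact_force: [1.2, -1.5, -1.1]
finger_gap: 0.0385
finger_force: 40.2
time: 23.4
tcp_pos: [0.4352, -0.0359, 0.0832]
orientation: [-0.0, 0.707, 0.707, -0.001]
contact_force: [0.3, 0.2, -0.9]
finger_gap: 0.0385
finger_force: 40.2
time: 23.57
tcp_pos: [0.4363, -0.0353, 0.0847]
orientation: [0.001, 0.707, 0.707, 0.001]
contact_force: [1.5, -0.2, -1.4]
finger_gap: 0.0381
finger_force: 40.2
```

Lower slowly to 0.046.

```bash
python3 -m jog '{"grip":[1,1,1,1,1],"offset":[[0.01,-0.015,0.12],[0,0,0.1],[0,0,0.08],[0,0,0.05],[0,0,0]],"spin":[0,0,0,0,0]}'
python3 -m jog '{"grip":[1,1,1],"offset":[[0,0,0],[0,0,0],[0,0,0]],"spin":[0,0,0]}'
python3 -m jog '{"grip":[1,1],"offset":[[0,0,0.015],[0,0,0]],"spin":[0,0]}'
```

```text
time: 23.98
tcp_pos: [0.434, -0.0339, 0.0485]
orientation: [-0.0, 0.706, 0.708, -0.0]
contact_force: [0.1, 0.4, -0.3]
finger_gap: 0.0384
finger_force: 40.2
time: 24.23
tcp_pos: [0.4343, -0.0338, 0.0492]
orientation: [0.0, 0.706, 0.708, 0.0]
contact_force: [-0.2, -0.4, -0.8]
finger_gap: 0.0385
finger_force: 40.2
time: 24.4
tcp_pos: [0.4341, -0.0338, 0.0474]
orientation: [0.0, 0.706, 0.708, 0.0]
contact_force: [0.1, -0.4, -1.1]
finger_gap: 0.0381
finger_force: 40.2
```

```bash
python3 -m jog '{"grip":[1,1],"offset":[[0,0,0.01],[0,0,0]],"spin":[0,0]}'
python3 -m jog '{"grip":[1,1],"offset":[[0,0,0.01],[0,0,0]],"spin":[0,0]}'
python3 -m jog '{"grip":[1,1],"offset":[[0,0,0.005],[0,0,0]],"spin":[0,0]}'
```

```text
time: 24.57
tcp_pos: [0.4341, -0.0339, 0.0466]
orientation: [0.0, 0.706, 0.708, 0.0]
contact_force: [-0.2, 0.1, 2.2]
finger_gap: 0.0385
finger_force: 40.8
time: 24.73
tcp_pos: [0.4341, -0.034, 0.0464]
orientation: [0.001, 0.706, 0.708, -0.0]
contact_force: [-2.9, -0.5, 16.1]
finger_gap: 0.0383
finger_force: 42.7
time: 24.9
tcp_pos: [0.4342, -0.034, 0.0463]
orientation: [0.001, 0.706, 0.708, -0.0]
contact_force: [-2.0, -0.1, 22.0]
finger_gap: 0.0381
finger_force: 43.7
```

```bash
python3 -m jog '{"grip":[0.7,0.2,-0.4,-1,-1],"offset":[[0,0,-0.02],[0,0,0],[0,0,0],[0,0,0],[0,0,0]],"spin":[0,0,0,0,0]}'
python3 -m jog '{"grip":[-1,-1,-1,-1,-1],"offset":[[0,0,0],[0,0,-0.1],[0,0,-0.2],[0,0,-0.4],[0,0,-0.4]],"spin":[0,0,0,0,0]}'
python3 -m jog '{"grip":[-1,-1,-1,-1,-1],"offset":[[0,0,-0.4],[0,0,-0.4],[0.1,0,-0.2],[0.3,0,0],[0.3,0,0]],"spin":[0,0,0,0,0]}'
python3 -m jog '{"grip":[-1,-1,-1,-1,-1],"offset":[[0.3,0,0],[0.3,0,0],[0.3,0,0],[0.3,0,0],[0.16,0,0]],"spin":[0,0,0,0,0]}'
python3 -m jog '{"grip":[-1,-1,-1],"offset":[[0,0,0],[0,0,0],[0,0,0]],"spin":[0,0,0]}'
python3 - <<'E'
from h import *
s=camera("side");c=camera("top");st=telemetry.read_state();print(st['tcp_pos'],st['orientation'],st['q'])
A=cv2.resize(s["img"][120:260,240:380,::-1],None,fx=3,fy=3,interpolation=cv2.INTER_CUBIC)
B=cv2.resize(c["img"][170:250,220:400,::-1],None,fx=2,fy=2,interpolation=cv2.INTER_CUBIC)
C=np.zeros((420,780,3),np.uint8);C[:,:420]=A;C[:160,420:]=B
cv2.imwrite("pics/z9.png",C)
E
```

```text
time: 25.32
tcp_pos: [0.434, -0.0338, 0.0466]
orientation: [-0.0, 0.706, 0.708, -0.0]
contact_force: [-0.1, 1.1, 0.1]
finger_gap: 0.073
finger_force: 0.0
time: 25.73
tcp_pos: [0.4325, -0.0336, 0.1569]
orientation: [-0.002, 0.706, 0.708, -0.001]
contact_force: [0.9, -1.8, 0.3]
finger_gap: 0.0855
finger_force: 0.0
time: 26.15
tcp_pos: [0.4349, 0.0356, 0.2584]
orientation: [0.002, 0.708, 0.706, 0.001]
contact_force: [0.0, 0.8, -0.4]
finger_gap: 0.0855
finger_force: 0.0
time: 26.57
tcp_pos: [0.4331, 0.1761, 0.257]
orientation: [-0.001, 0.705, 0.709, 0.001]
contact_force: [1.4, 0.5, -0.1]
finger_gap: 0.0852
finger_force: 0.0
time: 26.82
tcp_pos: [0.4332, 0.1709, 0.2563]
orientation: [0.0, 0.707, 0.708, -0.001]
contact_force: [-0.5, -0.4, 0.1]
finger_gap: 0.0855
finger_force: 0.0
[0.43341798 0.17040076 0.25641234] [ 1.66964485e-04  7.07213963e-01  7.06999129e-01 -7.83827216e-04] [ 0.07763284  0.2879333  -0.66676579  2.12702767  0.24756755  0.80286312
 -0.74317647]
```

View pics/z9.png

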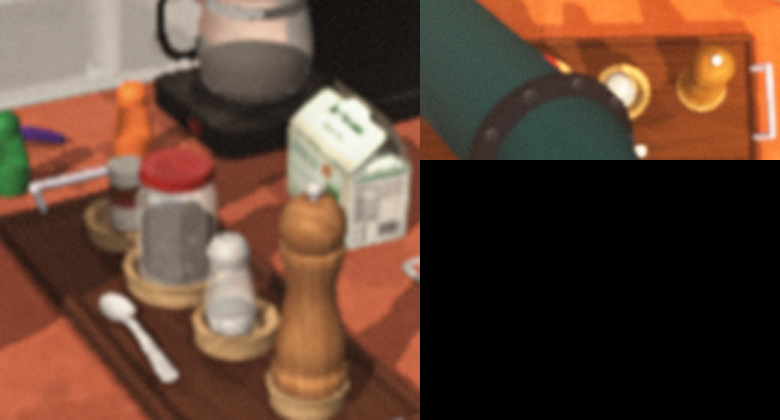

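```bash
python3 -m jog '{"grip":[-1,-1,-1,-1,-1],"offset":[[0.01,-0.02,0.1],[0,0,0.4],[0,0,0.4],[0,0,0.4],[0,0,0.3]],"spin":[0,0,0,0,0]}' 30
python3 -m jog '{"grip":[-1,-1,-1,-1],"offset":[[0,0,0.2],[0,0,0.1],[0,0,0],[0,0,0]],"spin":[0,0,0,0]}'
```

```text
time: 27.33
tcp_pos: [0.4302, 0.1715, 0.0939]
orientation: [-0.001, 0.707, 0.707, -0.001]
contact_force: [0.7, 0.7, 0.9]
finger_gap: 0.0851
finger_force: 0.0
time: 27.67
tcp_pos: [0.4315, 0.173, 0.0667]
orientation: [-0.0, 0.706, 0.708, -0.0]
contact_force: [-1.0, 0.5, 0.2]
finger_gap: 0.0855
finger_force: 0.0
```

```bash
python3 -m jog '{"grip":[-1,-1,-1,-0.5,0],"offset":[[-0.01,0,0.1],[0,0,0.08],[0,0,0],[0,0,0],[0,0,0]],"spin":[0,0,0,0,0]}'
python3 -m jog '{"grip":[0.3,0.6,1,1,1],"offset":[[0,0,0],[0,0,0],[0,0,0],[0,0,0],[0,0,0]],"spin":[0,0,0,0,0]}'
python3 -m jog '{"grip":[1,1,1],"offset":[[0,0,0],[0,0,0],[0,0,0]],"spin":[0,0,0]}' 40
```

```text
time: 28.08
tcp_pos: [0.432, 0.1724, 0.0495]
orientation: [0.0, 0.706, 0.708, 0.001]
contact_force: [-0.8, -0.0, 0.4]
finger_gap: 0.0642
finger_force: 0.0
time: 28.5
tcp_pos: [0.4319, 0.1724, 0.0494]
orientation: [0.0, 0.706, 0.708, 0.0]
contact_force: [0.2, -0.2, 4.8]
finger_gap: 0.0349
finger_force: 29.4
time: 28.75
tcp_pos: [0.4319, 0.1724, 0.0494]
orientation: [0.0, 0.706, 0.708, 0.0]
contact_force: [-0.3, 0.6, 6.4]
finger_gap: 0.0346
finger_force: 39.2
```

```bash
python3 -m jog '{"grip":[1,1,1,1,1],"offset":[[0,0,-0.1],[0,0,-0.3],[0,0,-0.4],[0,0,-0.4],[0,0,-0.4]],"spin":[0,0,0,0,0]}'
python3 -m jog '{"grip":[1,1,1,1,1],"offset":[[0,0,-0.4],[0,0,-0.4],[-0.1,0.02,-0.1],[-0.2,0.02,0],[-0.3,0,0]],"spin":[0,0,0,0,0]}'
python3 -m jog '{"grip":[1,1,1,1,1],"offset":[[-0.3,0,0],[-0.3,0,0],[-0.3,0,0],[-0.3,0,0],[-0.3,0,0]],"spin":[0,0,0,0,0]}'
python3 -m jog '{"grip":[1,1,1,1,1],"offset":[[-0.3,0,0],[-0.3,0,0],[-0.3,0,0],[-0.3,0,0],[-0.3,0,0]],"spin":[0,0,0,0,0]}'
python3 -m jog '{"grip":[1,1,1,1,1],"offset":[[-0.3,0,0],[-0.3,0,0],[-0.3,0,0],[-0.3,0,0],[-0.3,0,0]],"spin":[0,0,0,0,0]}'
python3 -m jog '{"grip":[1,1,1,1],"offset":[[-0.2,0,0],[-0.05,0,0],[0,0,0],[0,0,0]],"spin":[0,0,0,0]}'
```

```text
time: 29.17
tcp_pos: [0.4305, 0.1719, 0.2102]
orientation: [-0.001, 0.706, 0.708, -0.001]
contact_force: [1.6, -1.5, -1.5]
finger_gap: 0.0347
finger_force: 40.3
time: 29.58
tcp_pos: [0.4366, 0.1142, 0.3007]
orientation: [0.001, 0.705, 0.709, 0.002]
contact_force: [-0.1, 0.8, -1.1]
finger_gap: 0.0347
finger_force: 40.3
time: 30.0
tcp_pos: [0.4351, -0.0392, 0.2987]
orientation: [0.0, 0.706, 0.708, -0.0]
contact_force: [-0.1, 0.1, -1.3]
finger_gap: 0.0344
finger_force: 40.3
time: 30.42
tcp_pos: [0.4354, -0.189, 0.2987]
orientation: [-0.0, 0.706, 0.708, -0.0]
contact_force: [0.0, 0.3, -1.5]
finger_gap: 0.0347
finger_force: 40.3
time: 30.83
tcp_pos: [0.4359, -0.3389, 0.2985]
orientation: [-0.0, 0.706, 0.708, -0.0]
contact_force: [0.4, -0.1, -1.2]
finger_gap: 0.0347
finger_force: 40.3
time: 31.17
tcp_pos: [0.4365, -0.3613, 0.2984]
orientation: [-0.001, 0.706, 0.708, 0.0]
contact_force: [-0.6, -0.1, -1.1]
finger_gap: 0.0348
finger_force: 40.3
```

```bash
python3 -m jog '{"grip":[1,1,1,1,1],"offset":[[0,-0.05,0.1],[0,0,0.35],[0,0,0.4],[0,0,0.4],[0,0,0.4]],"spin":[0,0,0,0,0]}'
python3 -m jog '{"grip":[1,1,1,1,1],"offset":[[0,0,0.35],[0,0,0.3],[0,0,0.1],[0,0,0],[0,0,0]],"spin":[0,0,0,0,0]}'
python3 -m jog '{"grip":[1,1],"offset":[[0,0,0],[0,0,0]],"spin":[0,0]}'
```

```text
time: 31.58
tcp_pos: [0.4315, -0.3607, 0.1325]
orientation: [0.0, 0.705, 0.709, 0.0]
contact_force: [1.2, -0.5, -0.6]
finger_gap: 0.0347
finger_force: 40.3
time: 32.0
tcp_pos: [0.4322, -0.3618, 0.0593]
orientation: [-0.0, 0.706, 0.708, 0.0]
contact_force: [0.1, -0.4, -1.6]
finger_gap: 0.0345
finger_force: 40.2
time: 32.17
tcp_pos: [0.4331, -0.3635, 0.0609]
orientation: [0.002, 0.706, 0.708, 0.0]
contact_force: [-0.0, -0.3, 0.4]
finger_gap: 0.0346
finger_force: 40.3
```

```bash
python3 -m jog '{"grip":[1,1,1,1,1],"offset":[[0,0,0.08],[0,0,0.06],[0,0,0.02],[0,0,0],[0,0,0]],"spin":[0,0,0,0,0]}'
python3 -m jog '{"grip":[1,1],"offset":[[0,0,0.01],[0,0,0]],"spin":[0,0]}'
python3 -m jog '{"grip":[1,1],"offset":[[0,0,0.01],[0,0,0]],"spin":[0,0]}'
```

```text
time: 32.58
tcp_pos: [0.4316, -0.3628, 0.0426]
orientation: [-0.0, 0.706, 0.708, -0.0]
contact_force: [-0.9, -0.8, -2.0]
finger_gap: 0.0348
finger_force: 40.3
time: 32.75
tcp_pos: [0.4317, -0.3628, 0.0425]
orientation: [-0.0, 0.706, 0.708, -0.0]
contact_force: [-0.1, 1.2, 7.0]
finger_gap: 0.0347
finger_force: 41.0
time: 32.92
tcp_pos: [0.4317, -0.3628, 0.0424]
orientation: [0.0, 0.706, 0.708, -0.001]
contact_force: [-2.6, 1.9, 15.1]
finger_gap: 0.0352
finger_force: 41.8
```

```bash
python3 -m jog '{"grip":[0.7,0.2,-0.4,-1,-1],"offset":[[0,0,-0.01],[0,0,0],[0,0,0],[0,0,0],[0,0,0]],"spin":[0,0,0,0,0]}'
python3 -m jog '{"grip":[-1,-1,-1,-1,-1],"offset":[[0,0,0],[0,0,-0.1],[0,0,-0.3],[0,0,-0.4],[0,0,-0.4]],"spin":[0,0,0,0,0]}'
python3 -m jog '{"grip":[-1,-1,-1,-1,-1],"offset":[[0,0,-0.4],[0,0,-0.4],[0,0,-0.4],[0.2,0.02,-0.1],[0.3,0.02,0]],"spin":[0,0,0,0,0]}'
python3 -m jog '{"grip":[-1,-1,-1,-1,-1],"offset":[[0.3,0,0],[0.3,0,0],[0.3,0,0],[0.3,0,0],[0.3,0,0]],"spin":[0,0,0,0,0]}'
python3 -m jog '{"grip":[-1,-1,-1,-1],"offset":[[0.25,0,0],[0,0,0],[0,0,0],[0,0,0]],"spin":[0,0,0,0]}'
```

```text
time: 33.33
tcp_pos: [0.4316, -0.3628, 0.0415]
orientation: [-0.0, 0.706, 0.708, 0.0]
contact_force: [0.3, -0.8, -0.5]
finger_gap: 0.0699
finger_force: 0.0
time: 33.75
tcp_pos: [0.4309, -0.3621, 0.1628]
orientation: [-0.001, 0.706, 0.708, -0.0]
contact_force: [0.7, -0.4, -0.1]
finger_gap: 0.0852
finger_force: 0.0
time: 34.17
tcp_pos: [0.4376, -0.3167, 0.2969]
orientation: [0.005, 0.709, 0.706, 0.0]
contact_force: [0.7, 1.1, -0.2]
finger_gap: 0.0855
finger_force: 0.0
time: 34.58
tcp_pos: [0.4347, -0.1612, 0.2924]
orientation: [0.0, 0.706, 0.708, -0.0]
contact_force: [0.9, 1.0, -0.4]
finger_gap: 0.0852
finger_force: 0.0
time: 34.92
tcp_pos: [0.435, -0.1384, 0.2921]
orientation: [0.0, 0.706, 0.708, -0.0]
contact_force: [0.0, 0.5, -0.1]
finger_gap: 0.0855
finger_force: 0.0
```

```bash
python3 -m jog '{"grip":[-1,-1,-1,-1,-1],"offset":[[-0.01,0.05,0.1],[0,0,0.3],[0,0,0.35],[0,0,0],[0,0,0]],"spin":[0,0,0,0,0]}' 25
python3 - <<'E'
from h import *
s=camera("side");c=camera("top");st=telemetry.read_state();print(st['tcp_pos'],st['orientation'])
A=cv2.resize(s["img"][100:340,280:450,::-1],None,fx=2.4,fy=2.4,interpolation=cv2.INTER_CUBIC)
B=cv2.resize(c["img"][170:260,220:470,::-1],(372,134),interpolation=cv2.INTER_CUBIC)
C=np.zeros((576,780,3),np.uint8);C[:,:408]=A;C[:134,408:]=B
cv2.imwrite("pics/z10.png",C)
E
```

```text
time: 35.33
tcp_pos: [0.4388, -0.1394, 0.2151]
orientation: [-0.002, 0.707, 0.707, -0.001]
contact_force: [0.2, -1.5, -0.3]
finger_gap: 0.0855
finger_force: 0.0
[ 0.44122663 -0.13937479  0.2175881 ] [5.07719382e-04 7.06703329e-01 7.07509686e-01 4.36550971e-04]
```

View pics/z10.png

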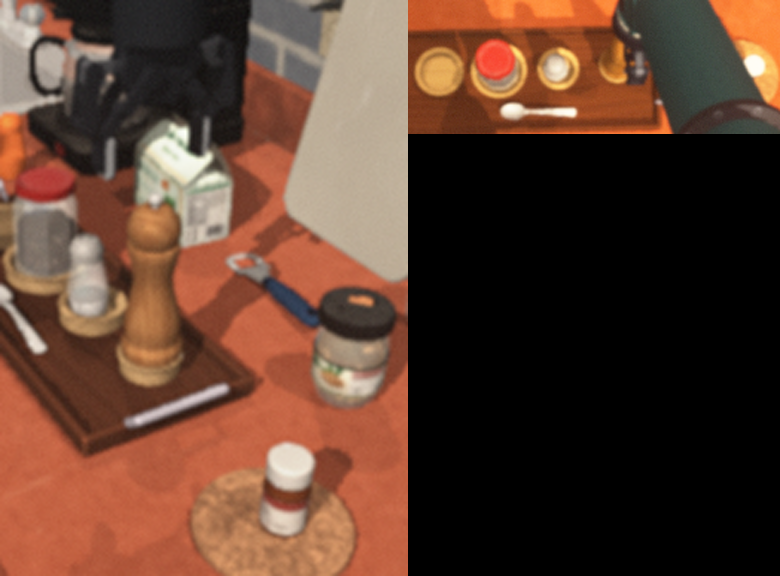

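```bash
python3 -m jog '{"grip":[-1,-1,-1,-1,-1],"offset":[[0,-0.01,0.2],[0,0,0.3],[0,0,0.2],[0,0,0.1],[0,0,0]],"spin":[0,0,0,0,0]}'
python3 -m jog '{"grip":[-1,-1],"offset":[[0,0,0],[0,0,0]],"spin":[0,0]}'
```

```text
time: 35.85
tcp_pos: [0.4393, -0.139, 0.1365]
orientation: [-0.0, 0.706, 0.708, -0.0]
contact_force: [-0.1, -0.5, 0.4]
finger_gap: 0.0853
finger_force: 0.0
time: 36.02
tcp_pos: [0.4407, -0.1391, 0.1383]
orientation: [0.001, 0.706, 0.708, 0.001]
contact_force: [-0.2, -0.4, 0.3]
finger_gap: 0.0857
finger_force: 0.0
```

```bash
python3 -m jog '{"grip":[-0.6,-0.3,0,0.1,0.2],"offset":[[0,-0.015,0.03],[0,0,0],[0,0,0],[0,0,0],[0,0,0]],"spin":[0,0,0,0,0]}' 25
python3 -m jog '{"grip":[0.3,0.5,1,1,1],"offset":[[0,0,0],[0,0,0],[0,0,0],[0,0,0],[0,0,0]],"spin":[0,0,0,0,0]}'
python3 -m jog '{"grip":[1,1,1],"offset":[[0,0,0],[0,0,0],[0,0,0]],"spin":[0,0,0]}' 50
```

```text
time: 36.43
tcp_pos: [0.4389, -0.1389, 0.1345]
orientation: [0.001, 0.706, 0.708, 0.001]
contact_force: [0.4, -0.3, 5.3]
finger_gap: 0.0488
finger_force: 25.1
time: 36.85
tcp_pos: [0.439, -0.1389, 0.1345]
orientation: [0.001, 0.706, 0.708, 0.001]
contact_force: [2.1, 0.3, 6.3]
finger_gap: 0.0488
finger_force: 25.0
time: 37.1
tcp_pos: [0.4394, -0.1389, 0.1346]
orientation: [0.001, 0.706, 0.708, 0.001]
contact_force: [1.2, -0.1, 7.8]
finger_gap: 0.0476
finger_force: 49.5
```

```bash
python3 -m jog '{"grip":[1,1,1,1,1],"offset":[[0,0,-0.1],[0,0,-0.3],[0,0,-0.4],[0,0,-0.4],[0,0,-0.3]],"spin":[0,0,0,0,0]}'
python3 -m jog '{"grip":[1,1,1,1,1],"offset":[[0.1,0,0],[0.2,0,0],[0.3,0,0],[0.3,-0.02,0],[0.3,-0.02,0]],"spin":[0,0,0,0,0]}'
python3 -m jog '{"grip":[1,1,1,1,1],"offset":[[0.3,-0.02,0],[0.3,0,0],[0.3,0,0],[0.3,0,0],[0.3,0,0]],"spin":[0,0,0,0,0]}'
python3 -m jog '{"grip":[1,1,1,1,1],"offset":[[0.25,0,0],[0.1,0,0],[0.05,0,0],[0,0,0],[0,0,0]],"spin":[0,0,0,0,0]}'
python3 -m jog '{"grip":[1,1],"offset":[[0,0,0],[0,0,0]],"spin":[0,0]}'
```

```text
time: 37.52
tcp_pos: [0.4369, -0.1383, 0.2862]
orientation: [-0.0, 0.706, 0.708, -0.0]
contact_force: [0.7, -0.2, -1.6]
finger_gap: 0.0477
finger_force: 51.1
time: 37.93
tcp_pos: [0.4312, -0.0177, 0.2827]
orientation: [-0.001, 0.707, 0.708, -0.001]
contact_force: [0.1, 1.4, -2.6]
finger_gap: 0.0476
finger_force: 50.6
time: 38.35
tcp_pos: [0.4289, 0.132, 0.2826]
orientation: [-0.001, 0.706, 0.708, -0.002]
contact_force: [0.1, -0.3, -1.8]
finger_gap: 0.0475
finger_force: 50.7
time: 38.77
tcp_pos: [0.4304, 0.1695, 0.2831]
orientation: [-0.0, 0.707, 0.707, -0.001]
contact_force: [-0.2, 0.0, -2.1]
finger_gap: 0.0477
finger_force: 50.7
time: 38.93
tcp_pos: [0.431, 0.1694, 0.2835]
orientation: [0.0, 0.707, 0.707, -0.001]
contact_force: [0.9, 0.4, -1.2]
finger_gap: 0.0477
finger_force: 50.7
```

Descend to just above the cup (TCP 0.142) and check.

```bash
python3 -m jog '{"grip":[1,1,1,1,1],"offset":[[0.02,0.005,0.1],[0,0,0.3],[0,0,0.4],[0,0,0.3],[0,0,0.2]],"spin":[0,0,0,0,0]}'
python3 -m jog '{"grip":[1,1,1,1],"offset":[[0,0,0.08],[0,0,0],[0,0,0],[0,0,0]],"spin":[0,0,0,0]}'
python3 - <<'E'
from h import *
s=camera("side");st=telemetry.read_state();print(st['tcp_pos'],st['orientation'])
cv2.imwrite("pics/z11.png",cv2.resize(s["img"][110:230,240:360,::-1],None,fx=4.5,fy=4.5,interpolation=cv2.INTER_CUBIC))
E
```

```text
time: 39.35
tcp_pos: [0.43, 0.1716, 0.1506]
orientation: [-0.001, 0.707, 0.707, -0.002]
contact_force: [0.9, -0.4, -1.8]
finger_gap: 0.0475
finger_force: 51.1
time: 39.68
tcp_pos: [0.4326, 0.1738, 0.1469]
orientation: [0.0, 0.706, 0.708, 0.001]
contact_force: [-0.2, -0.3, -1.5]
finger_gap: 0.0474
finger_force: 51.2
[0.43271862 0.17381719 0.14710635] [5.82363295e-04 7.06496302e-01 7.07714985e-01 1.46142438e-03]
```

View pics/z11.png

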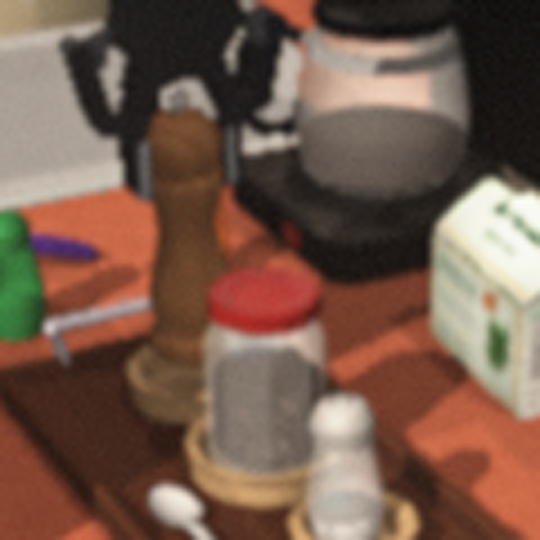

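```bash
python3 -m jog '{"grip":[1,1,1,1,1],"offset":[[-0.018,-0.005,0.05],[0,0,0.05],[0,0,0.04],[0,0,0],[0,0,0]],"spin":[0,0,0,0,0]}'
python3 -m jog '{"grip":[1,1,1],"offset":[[0,0,0.02],[0,0,0.02],[0,0,0]],"spin":[0,0,0]}'
python3 -m jog '{"grip":[1,1],"offset":[[0,0,0.02],[0,0,0]],"spin":[0,0]}'
```

```text
time: 40.15
tcp_pos: [0.4308, 0.1713, 0.1315]
orientation: [-0.0, 0.706, 0.708, -0.0]
contact_force: [-0.0, 1.0, -1.4]
finger_gap: 0.0476
finger_force: 51.2
time: 40.4
tcp_pos: [0.4309, 0.1713, 0.1275]
orientation: [-0.0, 0.706, 0.708, -0.0]
contact_force: [0.9, -0.4, -1.8]
finger_gap: 0.0477
finger_force: 51.2
time: 40.57
tcp_pos: [0.4309, 0.1713, 0.1259]
orientation: [0.0, 0.706, 0.708, -0.0]
contact_force: [0.9, -0.8, -1.6]
finger_gap: 0.0475
finger_force: 50.7
```

```bash
python3 -m jog '{"grip":[1,1,1],"offset":[[0,0,0.02],[0,0,0.015],[0,0,0]],"spin":[0,0,0]}'
python3 -m jog '{"grip":[1,1],"offset":[[0,0,0.01],[0,0,0]],"spin":[0,0]}'
python3 -m jog '{"grip":[1,1],"offset":[[0,0,0.01],[0,0,0]],"spin":[0,0]}'
```

```text
time: 40.82
tcp_pos: [0.4307, 0.1712, 0.1218]
orientation: [-0.0, 0.706, 0.708, -0.0]
contact_force: [-0.9, 0.2, -2.1]
finger_gap: 0.0476
finger_force: 50.8
time: 40.98
tcp_pos: [0.4309, 0.1714, 0.1212]
orientation: [-0.0, 0.706, 0.708, -0.0]
contact_force: [-0.7, 0.1, -2.6]
finger_gap: 0.0473
finger_force: 50.8
time: 41.15
tcp_pos: [0.4316, 0.1717, 0.1208]
orientation: [0.0, 0.706, 0.708, 0.0]
contact_force: [-0.8, -0.7, 4.5]
finger_gap: 0.0474
finger_force: 50.0
```

```bash
python3 -m jog '{"grip":[1,0.4,0,-0.5,-1],"offset":[[0,0,0.005],[0,0,0],[0,0,0],[0,0,0],[0,0,0]],"spin":[0,0,0,0,0]}'
python3 -m jog '{"grip":[-1,-1,-1,-1,-1],"offset":[[0,0,0],[0,0,0],[0,0,-0.1],[0,0,-0.3],[0,0,-0.4]],"spin":[0,0,0,0,0]}'
python3 -m jog '{"grip":[-1,-1,-1,-1,-1],"offset":[[0,0,-0.4],[0,0,-0.4],[0,0,0],[-0.2,0,0],[-0.3,0,0]],"spin":[0,0,0,0,0]}'
python3 -m jog '{"grip":[-1,-1,-1,-1,-1],"offset":[[-0.3,0,0],[-0.3,0,0],[-0.3,0,0],[-0.3,0,0],[-0.3,0,0]],"spin":[0,0,0,0,0]}'
python3 -m jog '{"grip":[-1,-1,-1,-1,-1],"offset":[[-0.3,0,0],[-0.3,0,0],[-0.3,0,0],[-0.3,0,0],[-0.3,0,0]],"spin":[0,0,0,0,0]}'
python3 -m jog '{"grip":[-1,-1,-1,-1,-1],"offset":[[-0.3,0,0],[-0.3,0,0],[-0.3,0,0],[-0.3,0,0],[-0.3,0,0]],"spin":[0,0,0,0,0]}'
python3 -m jog '{"grip":[-1,-1,-1,-1],"offset":[[-0.3,0,0],[0,0,0],[0,0,0],[0,0,0]],"spin":[0,0,0,0]}'
```

```text
time: 41.57
tcp_pos: [0.4317, 0.1719, 0.1201]
orientation: [0.0, 0.706, 0.708, 0.001]
contact_force: [-1.0, -0.4, -0.3]
finger_gap: 0.0702
finger_force: 0.0
time: 41.98
tcp_pos: [0.4289, 0.1705, 0.199]
orientation: [-0.002, 0.706, 0.708, -0.003]
contact_force: [1.5, -0.5, 0.6]
finger_gap: 0.0852
finger_force: 0.0
time: 42.4
tcp_pos: [0.4318, 0.1242, 0.2819]
orientation: [0.001, 0.704, 0.71, 0.003]
contact_force: [-0.8, -0.7, -0.4]
finger_gap: 0.0849
finger_force: 0.0
time: 42.82
tcp_pos: [0.431, -0.0298, 0.2804]
orientation: [0.0, 0.706, 0.708, 0.0]
contact_force: [1.0, -0.5, -0.7]
finger_gap: 0.0853
finger_force: 0.0
time: 43.23
tcp_pos: [0.4314, -0.1798, 0.2804]
orientation: [0.0, 0.706, 0.708, 0.0]
contact_force: [0.8, 0.2, 0.9]
finger_gap: 0.0853
finger_force: 0.0
time: 43.65
tcp_pos: [0.4318, -0.3298, 0.2804]
orientation: [0.0, 0.706, 0.708, 0.0]
contact_force: [0.4, 0.5, 0.2]
finger_gap: 0.0852
finger_force: 0.0
time: 43.98
tcp_pos: [0.4321, -0.3578, 0.2799]
orientation: [-0.0, 0.706, 0.708, 0.0]
contact_force: [0.8, 0.6, -1.0]
finger_gap: 0.0854
finger_force: 0.0
```

```bash
python3 - <<'E'
from h import *
c=camera("top");s=camera("side")
H=cv2.cvtColor(c["img"],cv2.COLOR_RGB2HSV)
m=((H[...,0]>13)&(H[...,1]>60)&(H[...,2]>120)).astype(np.uint8)
k=np.zeros_like(m);k[195:240,342:382]=m[195:240,342:382];n,l,s_,ce=cv2.connectedComponentsWithStats(k);i=1+s_[1:,4].argmax();b=s_[i];print(b,ray(c,b[0]+b[2]/2-.5,b[1]+b[3]/2-.5,.03),ray(c,*ce[i],.03))
A=cv2.resize(s["img"][130:350,250:450,::-1],None,fx=2,fy=2,interpolation=cv2.INTER_CUBIC)
B=cv2.resize(c["img"][170:260,220:410,::-1],(380,180),interpolation=cv2.INTER_CUBIC)
C=np.zeros((440,780,3),np.uint8);C[:,:400]=A;C[:180,400:]=B
cv2.imwrite("pics/z12.png",C)
E
python3 -m jog '{"grip":[-1,-1,-1,-1,-1],"offset":[[-0.03,0,0.1],[0,0,0.35],[0,0,0.4],[0,0,0.3],[0,0,0]],"spin":[0,0,0,0,0]}' 30
```

```text
[348 200  26  26 522] [ 0.4430354  -0.13852497  0.03      ] [ 0.44264413 -0.13793506  0.03      ]
time: 44.5
tcp_pos: [0.428, -0.3583, 0.159]
orientation: [-0.006, 0.706, 0.708, -0.001]
contact_force: [-0.8, 0.8, -0.1]
finger_gap: 0.0855
finger_force: 0.0
```

View pics/z12.png

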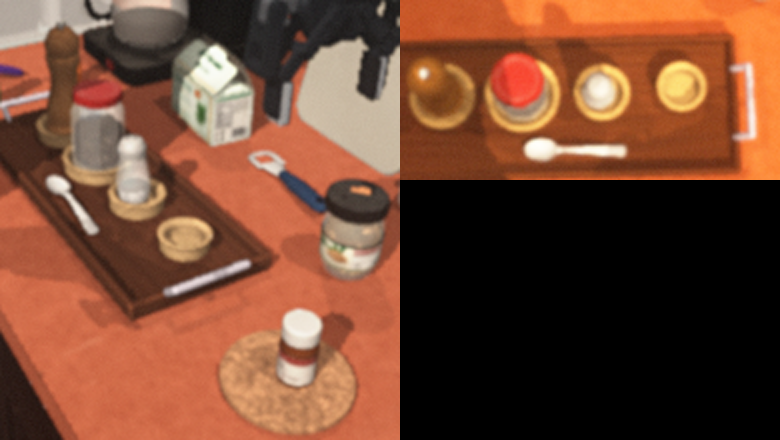

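```bash
python3 -m jog '{"grip":[-1,-1,-1,-1,-1],"offset":[[-0.02,0.02,0.3],[0,0,0.3],[0,0,0.2],[0,0,0.1],[0,0,0]],"spin":[0,0,0,0,0]}'
python3 -m jog '{"grip":[-1,-1],"offset":[[0,0,0],[0,0,0]],"spin":[0,0]}'
```

```text
time: 44.92
tcp_pos: [0.4339, -0.3627, 0.0738]
orientation: [-0.001, 0.706, 0.708, -0.0]
contact_force: [0.1, 0.6, 1.1]
finger_gap: 0.0856
finger_force: 0.0
time: 45.08
tcp_pos: [0.4355, -0.3641, 0.0765]
orientation: [0.002, 0.706, 0.708, 0.0]
contact_force: [0.0, -0.6, 0.5]
finger_gap: 0.0852
finger_force: 0.0
```

```bash
python3 -m jog '{"grip":[-1,-1,-1,-1,-1],"offset":[[0.01,-0.04,0.15],[0,0,0.12],[0,0,0.06],[0,0,0],[0,0,0]],"spin":[0,0,0,0,0]}'
python3 -m jog '{"grip":[-0.5,0,0.3,0.6,1],"offset":[[0,0.005,0],[0,0,0],[0,0,0],[0,0,0],[0,0,0]],"spin":[0,0,0,0,0]}' 30
python3 -m jog '{"grip":[1,1,1,1],"offset":[[0,0,0],[0,0,0],[0,0,0],[0,0,0]],"spin":[0,0,0,0]}' 40
```

```text
time: 45.5
tcp_pos: [0.4304, -0.3626, 0.0419]
orientation: [-0.0, 0.706, 0.708, 0.0]
contact_force: [0.3, -0.2, -1.1]
finger_gap: 0.0854
finger_force: 0.0
time: 45.92
tcp_pos: [0.4311, -0.3628, 0.0423]
orientation: [0.0, 0.706, 0.708, 0.0]
contact_force: [0.6, -0.7, 1.8]
finger_gap: 0.0349
finger_force: 30.3
time: 46.25
tcp_pos: [0.4311, -0.3627, 0.0422]
orientation: [0.0, 0.706, 0.708, 0.0]
contact_force: [-0.7, 0.5, 6.1]
finger_gap: 0.0344
finger_force: 40.3
```

```bash
python3 -m jog '{"grip":[1,1,1,1,1],"offset":[[0,0,-0.1],[0,0,-0.2],[0,0,-0.3],[0,0,-0.1],[0.1,0,0]],"spin":[0,0,0,0,0]}'
python3 -m jog '{"grip":[1,1,1,1,1],"offset":[[0.3,0.02,0],[0.3,0.03,0],[0.3,0.03,0],[0.3,0.02,0],[0.3,0,0]],"spin":[0,0,0,0,0]}'
python3 -m jog '{"grip":[1,1,1,1,1],"offset":[[0.3,0,0],[0.2,0,0],[0.1,0,0],[0,0,0],[0,0,0]],"spin":[0,0,0,0,0]}'
python3 -m jog '{"grip":[1,1],"offset":[[0,0,0],[0,0,0]],"spin":[0,0]}'
```

```text
time: 46.67
tcp_pos: [0.4321, -0.3558, 0.1144]
orientation: [0.003, 0.708, 0.707, 0.0]
contact_force: [1.4, 0.1, -1.1]
finger_gap: 0.0349
finger_force: 40.1
time: 47.08
tcp_pos: [0.4395, -0.2002, 0.1109]
orientation: [-0.001, 0.706, 0.708, -0.0]
contact_force: [1.1, -0.3, -0.9]
finger_gap: 0.0347
finger_force: 40.1
time: 47.5
tcp_pos: [0.4397, -0.1427, 0.1113]
orientation: [-0.0, 0.706, 0.708, -0.001]
contact_force: [0.0, -0.8, -1.0]
finger_gap: 0.0352
finger_force: 40.1
time: 47.67
tcp_pos: [0.4401, -0.1443, 0.1116]
orientation: [0.0, 0.707, 0.707, -0.0]
contact_force: [-0.3, -0.4, -0.9]
finger_gap: 0.0348
finger_force: 40.1
```

```bash
python3 -m jog '{"grip":[1,1,1,1,1],"offset":[[0.07,0.01,0.1],[0,0,0.2],[0,0,0.1],[0,0,0],[0,0,0]],"spin":[0,0,0,0,0]}'
python3 -m jog '{"grip":[1,1],"offset":[[0,0,0],[0,0,0]],"spin":[0,0]}'
python3 - <<'E'
from h import *
s=camera("side");st=telemetry.read_state();print(st['tcp_pos'],st['orientation'])
cv2.imwrite("pics/z13.png",cv2.resize(s["img"][170:280,280:400,::-1],None,fx=4.5,fy=4.5,interpolation=cv2.INTER_CUBIC))
E
```

```text
time: 48.08
tcp_pos: [0.4409, -0.1366, 0.0714]
orientation: [-0.0, 0.707, 0.707, -0.001]
contact_force: [-1.1, -0.1, -0.1]
finger_gap: 0.0349
finger_force: 40.1
time: 48.25
tcp_pos: [0.4417, -0.1362, 0.0724]
orientation: [0.001, 0.707, 0.707, 0.0]
contact_force: [-0.1, -0.4, -0.9]
finger_gap: 0.0348
finger_force: 40.1
[ 0.4416958  -0.13607213  0.07243285] [6.29065718e-04 7.06653971e-01 7.07558924e-01 3.72130321e-04]
```

View pics/z13.png

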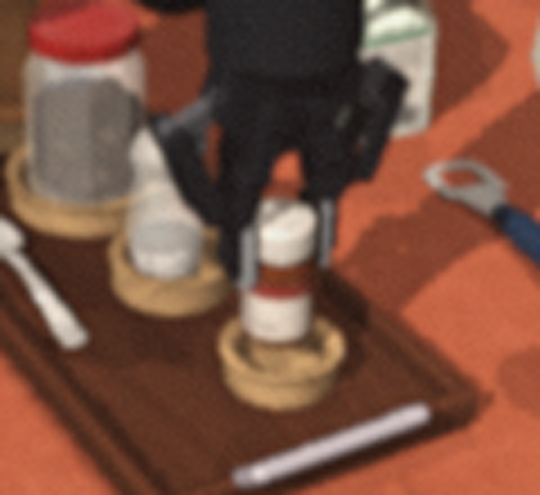

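Run:
```python
from h import *
s=camera("side");st=telemetry.read_state();p=st['tcp_pos']
th=np.linspace(0,2*np.pi,73)
def ell(x,y,z,r): 
    q=np.array([proj(s,(x+r*np.cos(t),y+r*np.sin(t),z)) for t in th]);return "u",q[:,0].min().round(1),q[:,0].max().round(1),"v",q[:,1].min().round(1),q[:,1].max().round(1)
print("trivet bottle base pred",ell(.4314,-.3628,.009,.0185),"meas bottom v~322.3,u 388.6-409")
print("bottle now base",ell(p[0],p[1],p[2]-.0494+.016,.0185))
print("lip",ell(.442,-.138,.03,.0325), ell(.442,-.138,.03,.0255))
g=cv2.cvtColor(s["img"],cv2.COLOR_RGB2HSV)
print("col341",[(r,*g[r,341].tolist()) for r in range(236,264)])
print("row248",[(u,*g[248,u].tolist()) for u in list(range(324,334))+list(range(352,362))])
```

```text
trivet bottle base pred ('u', np.float64(386.7), np.float64(406.1), 'v', np.float64(309.4), np.float64(323.5)) meas bottom v~322.3,u 388.6-409
bottle now base ('u', np.float64(332.6), np.float64(348.6), 'v', np.float64(237.3), np.float64(246.5))
lip ('u', np.float64(327.0), np.float64(355.1), 'v', np.float64(237.4), np.float64(253.9)) ('u', np.float64(330.0), np.float64(352.1), 'v', np.float64(239.1), np.float64(252.0))
col341 [(236, 7, 94, 182), (237, 13, 55, 215), (238, 15, 39, 230), (239, 18, 38, 230), (240, 16, 38, 229), (241, 15, 42, 224), (242, 15, 43, 220), (243, 16, 43, 216), (244, 14, 47, 216), (245, 14, 65, 184), (246, 11, 104, 135), (247, 14, 133, 136), (248, 15, 124, 160), (249, 15, 122, 170), (250, 16, 121, 169), (251, 16, 121, 166), (252, 16, 121, 166), (253, 16, 120, 180), (254, 16, 121, 184), (255, 15, 119, 175), (256, 15, 121, 184), (257, 16, 118, 197), (258, 16, 118, 201), (259, 16, 120, 195), (260, 15, 127, 167), (261, 11, 138, 118), (262, 9, 157, 94), (263, 7, 154, 93)]
row248 [(324, 9, 160, 83), (325, 9, 150, 85), (326, 9, 158, 79), (327, 9, 147, 83), (328, 12, 142, 115), (329, 15, 125, 174), (330, 16, 120, 204), (331, 16, 121, 190), (332, 15, 128, 140), (333, 15, 121, 105), (352, 16, 123, 156), (353, 16, 118, 184), (354, 16, 111, 198), (355, 14, 105, 183), (356, 14, 110, 128), (357, 9, 141, 76), (358, 8, 154, 63), (359, 8, 146, 63), (360, 9, 150, 68), (361, 8, 151, 81)]
```

```bash
python3 -m jog '{"grip":[1,1,1,1,1],"offset":[[-0.012,0,0.05],[0,0,0.05],[0,0,0.02],[0,0,0],[0,0,0]],"spin":[0,0,0,0,0]}'
python3 -m jog '{"grip":[1,1,1],"offset":[[0,0,0.02],[0,0,0.02],[0,0,0]],"spin":[0,0,0]}'
```

```text
time: 48.77
tcp_pos: [0.441, -0.1366, 0.0595]
orientation: [-0.0, 0.706, 0.708, -0.0]
contact_force: [-0.2, 0.7, -0.5]
finger_gap: 0.035
finger_force: 40.1
time: 49.02
tcp_pos: [0.4411, -0.1367, 0.0555]
orientation: [-0.0, 0.706, 0.708, -0.0]
contact_force: [-0.2, 0.2, -0.4]
finger_gap: 0.0348
finger_force: 40.1
```

Below the lip and unloaded; continue.

```bash
python3 -m jog '{"grip":[1,1,1],"offset":[[0,0,0.02],[0,0,0.02],[0,0,0]],"spin":[0,0,0]}'
python3 -m jog '{"grip":[1,1],"offset":[[0,0,0.015],[0,0,0]],"spin":[0,0]}'
python3 -m jog '{"grip":[1,1],"offset":[[0,0,0.01],[0,0,0]],"spin":[0,0]}'
```

```text
time: 49.27
tcp_pos: [0.4411, -0.1367, 0.0515]
orientation: [-0.0, 0.706, 0.708, -0.0]
contact_force: [0.5, -0.4, -0.5]
finger_gap: 0.0342
finger_force: 40.1
time: 49.43
tcp_pos: [0.4411, -0.1367, 0.0501]
orientation: [-0.0, 0.706, 0.708, -0.0]
contact_force: [-0.0, -0.3, -1.0]
finger_gap: 0.0346
finger_force: 40.1
time: 49.6
tcp_pos: [0.4413, -0.1368, 0.0493]
orientation: [0.0, 0.706, 0.708, -0.0]
contact_force: [-1.2, -0.2, -0.1]
finger_gap: 0.035
finger_force: 40.1
```

```bash
python3 -m jog '{"grip":[1,1],"offset":[[0,0,0.01],[0,0,0]],"spin":[0,0]}'
python3 -m jog '{"grip":[0.7,0.2,-0.4,-1,-1],"offset":[[0,0,0],[0,0,0],[0,0,0],[0,0,0],[0,0,0]],"spin":[0,0,0,0,0]}'
python3 -m jog '{"grip":[-1,-1,-1,-1,-1],"offset":[[0,0,0],[0,0,-0.1],[0,0,-0.2],[0,0,-0.4],[0,0,-0.4]],"spin":[0,0,0,0,0]}'
python3 -m jog '{"grip":[-1,-1,-1,-1,-1],"offset":[[0,0,-0.4],[0,0,-0.3],[-0.2,0,0],[-0.3,0,0],[-0.3,0,0]],"spin":[0,0,0,0,0]}'
python3 -m jog '{"grip":[-1,-1,-1,-1,-1],"offset":[[-0.3,0,0],[-0.3,0,0],[-0.3,0,0],[0,0,0],[0,0,0]],"spin":[0,0,0,0,0]}'
python3 - <<'E'
from h import *
s=camera("side");c=camera("top")
A=cv2.resize(s["img"][130:290,250:390,::-1],None,fx=3,fy=3,interpolation=cv2.INTER_CUBIC)
B=cv2.resize(c["img"][180:260,220:405,::-1],(360,156),interpolation=cv2.INTER_CUBIC)
C=np.zeros((480,780,3),np.uint8);C[:,:420]=A;C[:156,420:]=B
cv2.imwrite("pics/z14.png",C)
E
```

```text
time: 49.77
tcp_pos: [0.4413, -0.1368, 0.0491]
orientation: [0.0, 0.706, 0.708, -0.0]
contact_force: [-2.7, 0.2, 9.9]
finger_gap: 0.0351
finger_force: 41.1
time: 50.18
tcp_pos: [0.4413, -0.1368, 0.0483]
orientation: [0.0, 0.706, 0.708, 0.0]
contact_force: [0.0, 0.6, -0.2]
finger_gap: 0.0699
finger_force: 0.0
time: 50.6
tcp_pos: [0.4398, -0.1364, 0.1584]
orientation: [-0.002, 0.706, 0.708, -0.001]
contact_force: [0.9, -1.1, 0.6]
finger_gap: 0.0855
finger_force: 0.0
time: 51.02
tcp_pos: [0.4416, -0.2172, 0.2293]
orientation: [0.001, 0.705, 0.709, 0.0]
contact_force: [1.1, 0.1, -0.4]
finger_gap: 0.0855
finger_force: 0.0
time: 51.43
tcp_pos: [0.4407, -0.3089, 0.2277]
orientation: [-0.0, 0.708, 0.706, -0.0]
contact_force: [-0.6, 1.6, 0.2]
finger_gap: 0.0853
finger_force: 0.0
```

View pics/z14.png

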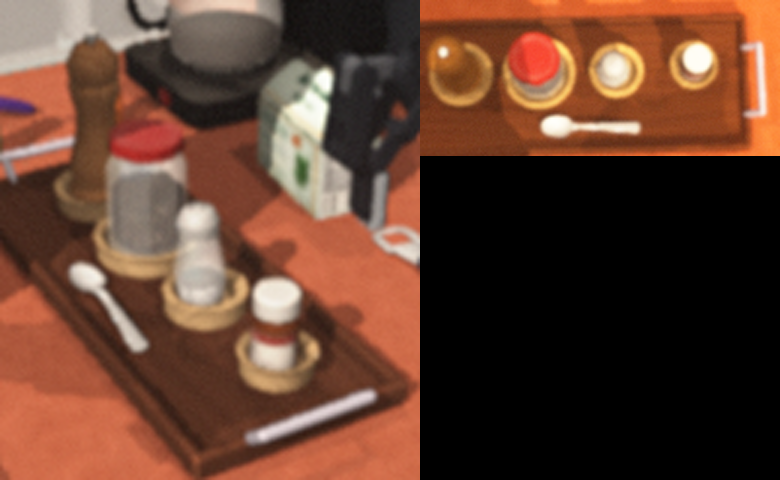

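All four stand upright in their own cups, right down on the floor. The gripper is clear of everything.

```bash
python3 -c "
from rig import order
print(order.job_done())"
```

```text
the job is handed in; nothing more can be done
None
```

The pepper mill, salt shaker, coffee jar and supplement bottle each stand upright on the floor of their own cup, the trivet is empty again, and the job was handed in at about 51 s of the 144 s allowed.

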